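# Change the load of the specimen shaker and lock its telescopic clamp

## Robot

A 7-joint arm with a two-finger parallel gripper is mounted at the origin on a cart in front of the work surface, level with it; the furniture and walls round the work are solid. World frame = base frame: x ahead of the robot, y to its left, z up, the work surface at z = 0. Lengths are in m, angles in degrees, forces in N, time in s.
With the tool pointing down it reaches from about 0.4 to 0.925 m from the base axis. Payload 4.1 kg.
Tool frame: the origin (TCP) lies at the very end of the fingers, on their centre line; the grasp point (between the pads) lies 19 mm behind it (arm.grasp_offset is the distance from the TCP to the grasp point, in m); z points along the fingers, y is the line along which they close (so a half turn about z gives the same grasp; the last joint's range is limited). The gripper opens to 85 mm and grips with 20 to 120 N. Pads are 22 mm wide; open, the fingers measure 114 mm over their backs; the gripper's body (76 mm by 85 mm) begins 54 mm behind the grasp point. The pads swing forward as they close: fully open they stand 13 mm farther back than shut.
Start: joints at [-82.105, 22.827, 2.584, 88.041, -1.071, 69.15, -2.905], TCP at [0.152, 0.632, 0.231] pointing down, gripper open.
Joint ranges: [-161.44, 161.44], [-28.35, 127.94], [-78.24, 83.42], [0, 140.83], [-78.03, 258.03], [13.02, 114.36], [-168.23, 168.23]. Speed limits (degrees/s): [147.25, 147.25, 180, 180, 180, 180, 180].

## Interface

Orientations are given as [roll, pitch, yaw] about the fixed x, y, z axes, in that order (R = Rz(yaw) Ry(pitch) Rx(roll)).
In Python, from bench import arm gives the robot as it stands.
- The arm moves only by the shell command python3 -m inch 'ROWS' [FORCE]. ROWS is JSON, a list of rows, each an object of numbers: "jaw": the closure, from 0 (fully open) to 1 (shut); "dx", "dy", "dz": the shift along the tool's x, y, z in units of 30 mm (1.0 is 30 mm); "yaw": the turn about the tool's z in degrees. A call has 1 to 12 rows; each row is the pose to reach, as a shift and turn from the pose commanded when the call began, along the tool's axes at that moment; what a row does not reach only later rows make up. A row lasts 1/10 s, in which the tool goes at most 50 mm and 8.59 degrees, less where a joint would pass 70% of its speed; a pose out of reach is approached as far as the arm can. A call with a gripper value outside its range is refused whole. The fingers move at their own pace and stop on an object; FORCE is the grip in N (left out, the last holds). Time passes only in rows, so rows that repeat a pose let the fingers close. It gives the time, the measured TCP pose, the force, the opening and the grip force at its end, in the units of the state.
- arm.get_obs(): the state, without advancing time (a new reading comes with each control period).
- arm.grab_frame(name): name is "side" or "top" or "wrist"; returns the picture (400x640x3 uint8, red, green, blue); there is no depth.
- arm.calibration(name): a dict with "vfov" (degrees; the focal length in pixels is half the picture's height over the tangent of half this angle, whatever the lens; pixels are square), "cx", "cy" (the principal point, pixels), "k1" (the pictures are not rectified: a ray, as slopes to the right and down, at radius r is drawn at 1 + k1 r^2 times it, then the intrinsics apply), "rvec" (rotation vector, rad) and "tvec" (3), from world to camera coordinates, as OpenCV has them. Camera axes: x right, y down, z forward; pixel columns grow to the right and rows downward; lengths in m; the calibration is good to about 2 mm. A picture is of the moment at which its call begins: read the wrist's pose just before it. calibration takes no time and is no camera call; for the wrist camera it gives the pose at the moment of the call.
- arm.finish_job(): hands the job in; it is judged then, once.
The state is a dict: "time": time; "joint_pos": joint angles; "joint_velocities": joint speeds; "joint_torque": joint torques, N m; "ee_pos": TCP position; "orientation": TCP orientation; "force": force on the tool from outside, world axes, zero at the start; "torque": the same for the moment, N m; "width": finger opening in m; "grasp_force": force on a finger pad.
Only numpy, scipy, OpenCV 4.12 (cv2) and the standard library are available. Lean on these libraries where they do the work, as an engineer would, in place of code of your own. Each camera call takes 0.05 s, during which the arm holds its last target. There are 200 camera calls.

## Task

Change the load of the bench shaker: draw its clamp bar all the way out, pressing the spring button and sliding the tube from hole to hole until the button pops out of the last one, and stand the two shaken pots that are on the deck in the white dish. Then lay the steel drip tray flat on the deck, on its seat between the rubber studs with its end at the fixed stop, and stand every waiting pot in it, in one close row that begins at the stop. Last, slide the bar back over the end of the tray to the tightest hole that takes the row, so that it holds the pots close, with the button popped out and all pots upright; leave the timer and the slide carton where they are.

Things in the scene. Friction and masses are not known exactly. Their poses are not given: they have to be found in the camera images.
- shaker: white bench shaker, 200 x 280 mm (x, y), fixed, at another place and yaw (up to 0.12 rad) each time; origin under its middle; x away from the operator's side, y left, z up. On its deck: a square telescopic tube along the operator's edge; a guide rod along the far edge, 76 mm behind the middle, up to 32 mm above the deck; a fixed stop; a movable clamp bar; nothing stands over 50 mm above the deck
- deck_middle (a point): middle of the aluminium deck's top, 56 mm above the bench; axes as the shaker
- stop_face (a point): fixed stop on the deck, a steel angle 20 mm wide (x) and 36 mm high, its rubber face looking to the shaker's -y. The point lies on the face, in mid-width, at deck height, 78 mm to +y of deck_middle; axes as the shaker. The tray's end comes up to this stop and the row of pots begins here
- clamp_face (a point): movable clamp bar: a steel bar across the deck from the tube to the guide rod, 14 to 36 mm above the deck, so that it passes over the tray's rim. The point lies on its rubber face (34 mm wide, looking to +y at the stop) in mid-width, at deck height; axes as the shaker. The gap from stop_face to clamp_face is 0.098 m + clamp
- tray_seat (a point): middle of the tray's seat on the deck, at deck height, 78 mm to -y of stop_face; axes as the shaker. Five black rubber studs, 10 mm in diameter and 8 mm high, stand round it: at x = -34 and 34 mm with y = 56 and -56 mm, and one at x = 0, y = -86 mm. The tray drops between them with 4 mm play at each side; it lies along y, between stop and end stud
- clamp (a joint): how far bar and sleeve (the square outer tube that carries the bar) are drawn out, in m, to the shaker's -y. The button locks the sleeve in three holes at 0, 0.045, 0.090 (within 0.001): gaps of 98 and 143 mm for 2 and 3 pots, and 188 mm, all the way out, for putting the tray in. Starts at 0. Free, it slides with about 2 N
- button (a joint): how far the spring button is pressed in, in m: 0 when it stands out of a hole (locked), 0.006 when flush with the sleeve's face (takes 5.5 N), about 0.008 while hidden in the sleeve between holes. Pressed flush, the dome is cammed in the rest of the way by the hole's edge when the sleeve is pulled with about 12 N
- button_point (a point): the button, a steel dome of 10 mm diameter in the fixed inner tube, standing 6 mm out of the sleeve's operator's side (-x). The point lies on its axis in that face of the sleeve, 31 mm above the deck, and stays put when the sleeve moves; axes as the shaker. Button faces -x; the next hole is 45 mm along the sleeve, clear of a gripper pad, and the button pops out there by itself
- sleeve_mid (a point): the middle of the sleeve's section at the button, 11 mm behind button_point: square steel tube 22 x 22 mm along y, underside 20 mm above the deck. A pinch across x here from above presses the button flush with one pad and holds the sleeve, which can then be pulled along y. This point stays put; the bar's collar, 30 x 18 x 28 mm, begins 33 mm + clamp to -y of it
- tray_center (a point): the middle of a shallow open drip tray of sheet steel, 50 x 150 mm (x, y) and 7 mm high, walls and floor 2 mm, 0.15 kg, half-way up; y is its length, z up. It starts flat on the bench
- pot1_center (a point): waiting: a specimen pot with a screw lid (shut), 55 mm high, 0.09 kg, bottom-heavy: body of 40 mm diameter up to 40 mm, above it the lid of 43 mm; the point is on its axis half-way up (27.5 mm), z up. Two or three waiting pots, all alike, are present; an absent one reads None. Starts upright on the bench to the left of the shaker
- pot2_center (a point): waiting: a specimen pot with a screw lid (shut), 55 mm high, 0.09 kg, bottom-heavy: body of 40 mm diameter up to 40 mm, above it the lid of 43 mm; the point is on its axis half-way up (27.5 mm), z up. Two or three waiting pots, all alike, are present; an absent one reads None. Starts upright on the bench to the left of the shaker
- pot3_center (a point): waiting: a specimen pot with a screw lid (shut), 55 mm high, 0.09 kg, bottom-heavy: body of 40 mm diameter up to 40 mm, above it the lid of 43 mm; the point is on its axis half-way up (27.5 mm), z up. Two or three waiting pots, all alike, are present; an absent one reads None. Starts upright on the bench to the left of the shaker
- done1_center (a point): shaken: a specimen pot with a screw lid (shut), 55 mm high, 0.09 kg, bottom-heavy: body of 40 mm diameter up to 40 mm, above it the lid of 43 mm; the point is on its axis half-way up (27.5 mm), z up. Like the waiting pots; starts upright on the bare deck between stop and clamp bar, nothing under it
- done2_center (a point): shaken: a specimen pot with a screw lid (shut), 55 mm high, 0.09 kg, bottom-heavy: body of 40 mm diameter up to 40 mm, above it the lid of 43 mm; the point is on its axis half-way up (27.5 mm), z up. Like the waiting pots; starts upright on the bare deck between stop and clamp bar, nothing under it
- dish_floor (a point): the middle of the floor of a shallow white plastic dish, 72 x 150 mm (x, y) and 12 mm high, walls and floor 3 mm, which stands fixed on the bench in front of the shaker; y is its length, z up. The two shaken pots go in it, side by side along y
- timer: a white kitchen timer 54 x 74 x 29 mm on the bench behind the pots, a bystander; origin under its middle
- slide_carton: a small white carton 30 x 80 x 28 mm on the bench to the right of the dish, a bystander; origin under its middle
There are look-alikes about, which are no part of the job. Leave any blue or purple look-alike of the part that bears done2_center alone.

How it is judged (in metres and radians):
On the way, in this order (a step that is already met when the one before it is completed fails the run):
1. the clamp bar is drawn all the way out and locked, the button out of the last hole (value of joint clamp above 0.086 m and value of joint button below 0.002 m), for 0.2 s.
2. the two shaken pots stand in the dish (x of done1_center in the frame of dish_floor between -0.036 and 0.036 m and y of done1_center in the frame of dish_floor between -0.075 and 0.075 m and z of done1_center in the frame of dish_floor between 0.024 and 0.032 m and angle between each of done1_center, done2_center's own z axis and vertical below 0.12 rad and x of done2_center in the frame of dish_floor between -0.036 and 0.036 m and y of done2_center in the frame of dish_floor between -0.075 and 0.075 m and z of done2_center in the frame of dish_floor between 0.024 and 0.032 m), for 0.2 s.
3. the drip tray lies flat on the deck between stop and bar (x of tray_center in the frame of deck_middle between -0.014 and 0.014 m and y of tray_center in the frame of stop_face between -0.095 and -0.07 m and z of tray_center in the frame of deck_middle between 0.001 and 0.007 m and angle between the y axis of tray_center and the y axis of deck_middle, either way round below 0.12 rad and angle between tray_center's own z axis and vertical below 0.06 rad), for 0.2 s.
4. every waiting pot stands upright in the tray on the deck (all of step 3 and x of pot1_center in the frame of tray_center between -0.01 and 0.01 m and y of pot1_center in the frame of tray_center between -0.06 and 0.06 m and z of pot1_center in the frame of tray_center between 0.022 and 0.03 m and angle between each of pot1_center, pot2_center, pot3_center's own z axis and vertical below 0.12 rad and x of pot2_center in the frame of tray_center between -0.01 and 0.01 m and y of pot2_center in the frame of tray_center between -0.06 and 0.06 m and z of pot2_center in the frame of tray_center between 0.022 and 0.03 m and x of pot3_center in the frame of tray_center between -0.01 and 0.01 m and y of pot3_center in the frame of tray_center between -0.06 and 0.06 m and z of pot3_center in the frame of tray_center between 0.022 and 0.03 m), for 0.2 s.
At the end, for the whole second after the job is handed in: Shaken pots upright in the dish. Button out, bar not outermost; tray flat on the deck, end within 20 mm of the stop, 14 mm, 0.12 rad; each waiting pot upright in it, centres at most 56 mm apart, first within 38 mm of the stop, last 36 mm of the bar; all at rest (all of step 2 and all of step 4 and y of any of pot1_center, pot2_center, pot3_center in the frame of stop_face above -0.038 m and y of any of pot1_center, pot2_center, pot3_center in the frame of clamp_face below 0.036 m and y of each of pot1_center, pot2_center, pot3_center in the frame of clamp_face above 0.015 m and (horizontal distance between pot1_center and pot2_center below 0.056 m or horizontal distance between pot1_center and pot3_center below 0.056 m) and (horizontal distance between pot2_center and pot1_center below 0.056 m or horizontal distance between pot2_center and pot3_center below 0.056 m) and (horizontal distance between pot3_center and pot1_center below 0.056 m or horizontal distance between pot3_center and pot2_center below 0.056 m) and value of joint clamp below 0.05 m and value of joint button below 0.002 m and velocity of joint clamp below 0.01 m/s and linear speed of each of tray, pot1, pot2, pot3, done1, done2 below 0.02 m/s); the robot touches nothing.
It fails at once if the timer is shoved more than 3 cm (distance of timer from where it was at the start of the episode above 0.03 m).
It fails at once if the slide carton is shoved more than 3 cm (distance of slide_carton from where it was at the start of the episode above 0.03 m).
Of pot1, pot2, pot3 only 2 to 3 are there at a start; the rules pass over those that are not, and their reading is None.
At some moment in a run one of pot1, pot2, pot3, tray may be knocked a few centimetres aside while the robot is not near it.
It also fails if it takes over 192 s, if anything falls off the work surface, if the arm or the gripper's body presses on something with over 40 N, if the wrist force passes 120 N, or if a joint passes its speed limit or range.

## Working session

There is one attempt and no reset: what is moved stays moved. The work goes in short steps, Python scripts to look and compute and a shell command to move; the robot and the scene stay as the last step left them, time stands still between calls to the robot, and variables do not carry over. Pictures are saved under pics/ and viewed, at most 14 in all, crops included, and the job is handed in when it is done.

```bash
mkdir -p pics; cat > h.py <<'E'
import numpy as np, cv2
from bench import arm
from scipy.spatial.transform import Rotation as R
def cam(n):
    c=arm.calibration(n); f=200/np.tan(np.radians(c['vfov'])/2)
    return c,f,cv2.Rodrigues(np.array(c['rvec'],float))[0],np.array(c['tvec'],float).ravel()
def ray(C,u,v):
    c,f,Rm,t=C; d=np.array([(u-c['cx'])/f,(v-c['cy'])/f]); s=d.copy()
    for _ in range(30): s=d/(1+c['k1']*(s@s))
    return -Rm.T@t, Rm.T@np.array([s[0],s[1],1])
def onz(C,u,v,z):
    o,d=ray(C,u,v); return o+d*(z-o[2])/d[2]
def proj(C,p):
    c,f,Rm,t=C; q=Rm@np.array(p,float)+t; s=q[:2]/q[2]; s=s*(1+c['k1']*(s@s)); return s*f+[c['cx'],c['cy']]
def grab(n,fn):
    C=cam(n); im=arm.grab_frame(n); cv2.imwrite('pics/'+fn,im[:,:,::-1]); return C,im
E
python3 - <<'E'
from h import *
for n in('side','top','wrist'):
    C,im=grab(n,n+'0.png'); print(n,C[0])
o=arm.get_obs(); print(o['ee_pos'],o['orientation'],o['time'],o['width'],arm.grasp_offset)
a=cv2.imread('pics/top0.png')
E
```

```text
side {'vfov': 44.87992185233375, 'cx': 310.4260589541756, 'cy': 203.44460286866212, 'k1': -0.10657592268946404, 'rvec': array([ 2.09630041, -1.54062158,  0.48347032]), 'tvec': array([-0.33134855,  0.49090506,  0.90257017])}
top {'vfov': 53.762700312602135, 'cx': 318.6436911142036, 'cy': 204.61105681386024, 'k1': 0.03066309754419231, 'rvec': array([ 1.9954608 , -2.22541003,  0.24886976]), 'tvec': array([-0.08282702,  0.60432338,  0.9085763 ])}
wrist {'vfov': 64.01088908521602, 'cx': 327.40551593270055, 'cy': 195.74724757075714, 'k1': -0.06500361084182311, 'rvec': array([-2.26411635, -1.78386554, -0.27971809]), 'tvec': array([-0.64990297, -0.03934744,  0.37948585])}
[0.15235919 0.63139828 0.23048067] [-1.79912407e+02  4.18516616e-03  1.66437143e+02] 0.15 0.0857281358681406 0.0187
```

View pics/top0.png

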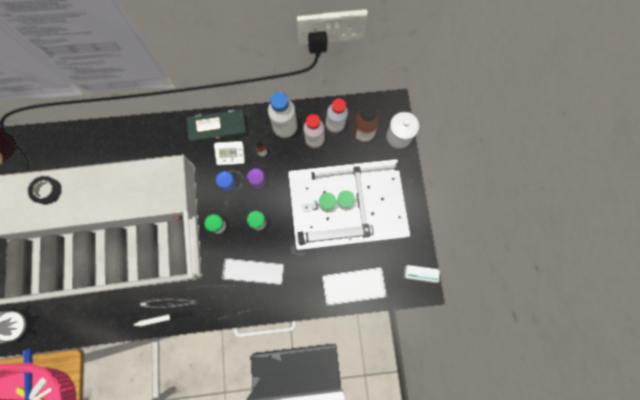

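View pics/side0.png

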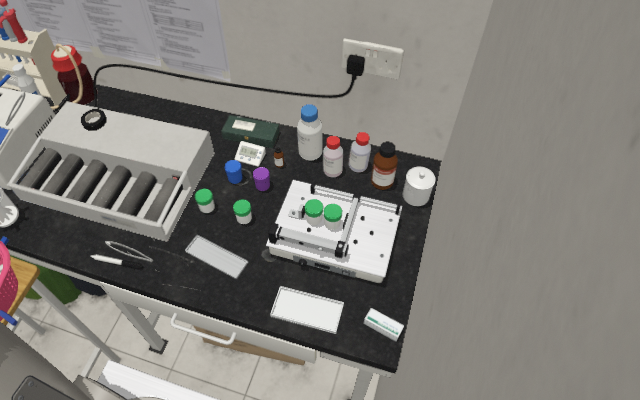

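Candidates: waiting pots are green at top (215,223) and (256,219), done pots green at (328,202) and (346,200); blue (224,180) and purple (256,177) are look-alikes. Gray plate (253,271) is the tray, white (354,286) the dish, and (422,273) the carton. Next: measure, with a close crop to check.

```bash
python3 - <<'E'
from h import *
S,T=cam('side'),cam('top')
def blobs(n,z):
    im=cv2.imread(f'pics/{n}0.png'); h=cv2.cvtColor(im,cv2.COLOR_BGR2HSV)
    m=cv2.inRange(h,(45,90,60),(85,255,255)); k,l,s,c=cv2.connectedComponentsWithStats(m)
    C=S if n=='side' else T
    for i in range(1,k):
        if s[i,4]>60: print(n,c[i].round(1),s[i,4],[onz(C,*c[i],zz).round(3)[:2] for zz in z])
blobs('top',(.052,.108)); blobs('side',(.052,.108))
for n,C in(('top',T),('side',S)):
    im=cv2.imread(f'pics/{n}0.png'); g=cv2.cvtColor(im,cv2.COLOR_BGR2HSV)
    m=((g[:,:,2]>125)&(g[:,:,1]<60)).astype(np.uint8); k,l,s,c=cv2.connectedComponentsWithStats(m)
    for i in range(1,k):
        if 300<s[i,4]<20000:
            cn=cv2.findContours((l==i).astype(np.uint8),0,1)[0][0]; r=cv2.minAreaRect(cn); b=cv2.boxPoints(r)
            print(n,c[i].round(1),s[i,4],[onz(C,*p,.009).round(3)[:2].tolist() for p in b])
t=cv2.imread('pics/top0.png')[150:260,275:425]; s=cv2.imread('pics/side0.png')[175:285,260:410]
cv2.imwrite('pics/crop1.png',np.vstack([cv2.resize(x,(0,0),fx=2.7,fy=2.7,interpolation=2) for x in(t,s)]))
E
```

```text
top [345.6 198.5] 174 [array([ 0.603, -0.218]), array([ 0.591, -0.212])]
top [326.9 200.8] 186 [array([ 0.603, -0.17 ]), array([ 0.59 , -0.167])]
top [255.1 218.9] 272 [array([0.576, 0.013]), array([0.565, 0.005])]
top [212.9 222.4] 286 [array([0.578, 0.117]), array([0.567, 0.103])]
side [203.2 196.2] 246 [array([0.579, 0.114]), array([0.544, 0.087])]
side [241.7 207.3] 255 [array([0.576, 0.009]), array([ 0.542, -0.012])]
side [313.4 207.8] 271 [array([ 0.626, -0.158]), array([ 0.589, -0.17 ])]
side [332.4 212.4] 274 [array([ 0.627, -0.206]), array([ 0.59 , -0.215])]
side [ 54.1 282.9] 577 [array([0.254, 0.342]), array([0.238, 0.301])]
top [282.7 119.9] 612 [[0.902, -0.038], [0.907, -0.11], [0.808, -0.115], [0.804, -0.044]]
top [335.1 119.4] 342 [[0.815, -0.187], [0.881, -0.207], [0.864, -0.257], [0.799, -0.237]]
top [207.7 124.1] 307 [[0.878, 0.162], [0.881, 0.095], [0.845, 0.092], [0.841, 0.159]]
top [313.9 135. ] 328 [[0.837, -0.133], [0.834, -0.186], [0.766, -0.183], [0.768, -0.13]]
top [229.1 152.6] 671 [[0.807, 0.114], [0.805, 0.035], [0.739, 0.035], [0.741, 0.113]]
top [102.4 
[... 551 characters left out ...]
0.743, 0.107], [0.816, 0.121], [0.812, 0.038], [0.741, 0.027]]
side [332.7 161.3] 513 [[0.863, -0.113], [0.879, -0.163], [0.776, -0.191], [0.761, -0.143]]
side [418.4 185.2] 964 [[0.747, -0.345], [0.88, -0.358], [0.865, -0.436], [0.734, -0.418]]
side [337.9 230.6] 7799 [[0.493, -0.075], [0.729, -0.042], [0.728, -0.364], [0.501, -0.364]]
side [216.2 256.1] 1191 [[0.441, 0.111], [0.495, 0.111], [0.463, -0.046], [0.412, -0.043]]
side [307.  309.1] 2206 [[0.349, -0.142], [0.428, -0.134], [0.43, -0.291], [0.353, -0.293]]
side [383.6 323.9] 640 [[0.395, -0.341], [0.436, -0.35], [0.416, -0.432], [0.376, -0.421]]
side [  7.1 386.6] 351 [[0.041, 0.372], [0.057, 0.327], [0.006, 0.293], [-0.01, 0.336]]
```

View pics/crop1.png

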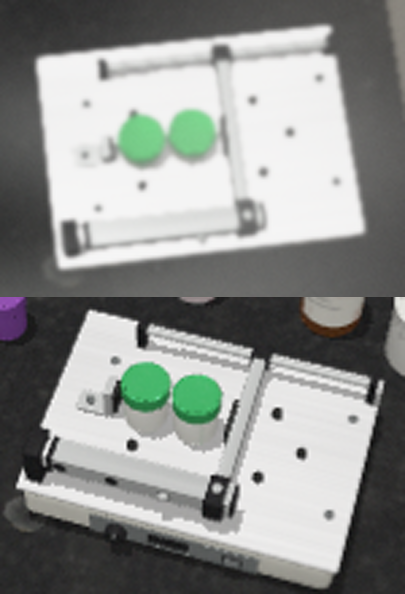

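View pics/wrist0.png

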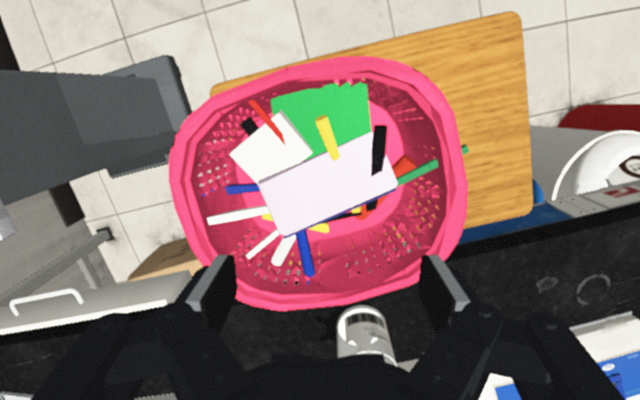

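The crop shows two green done pots on the deck by the stop (top-crop 108,148). Studs are at (135,113), (142,185), (252,100), (263,172) and (290,132), the sleeve tube is along the lower edge, the collar at (248,215), and the button at about (162,497) in the side crop. I'll fit the shaker frame from the studs.

```bash
cat >> h.py <<'E'
def rigid(A,B):  # 2D: B = R(th) A + t
    A,B=np.array(A),np.array(B); a,b=A-A.mean(0),B-B.mean(0)
    th=np.arctan2((a[:,0]*b[:,1]-a[:,1]*b[:,0]).sum(),(a*b).sum())
    Rm=np.array([[np.cos(th),-np.sin(th)],[np.sin(th),np.cos(th)]]); t=B.mean(0)-Rm@A.mean(0)
    return th,Rm,t,(A@Rm.T+t-B)
def dark(g,p,r=5):
    x,y=np.round(p).astype(int); w=g[y-r:y+r+1,x-r:x+r+1].astype(float); bg=np.median(np.sort(w.ravel())[-40:])
    m=np.clip(bg-25-w,0,None); yy,xx=np.mgrid[-r:r+1,-r:r+1]; return np.array([x+(m*xx).sum()/m.sum(),y+(m*yy).sum()/m.sum()])
E
python3 - <<'E'
from h import *
M=[(34,56),(-34,56),(34,-56),(-34,-56),(0,-86)]
for n,o,off,P in(('top',(275,150),0,[(135,113),(142,185),(252,100),(263,172),(290,132)]),('side',(260,175),297,[(132,446),(277,413),(257,477),(301,453)])):
    C=cam(n); g=cv2.cvtColor(cv2.imread(f'pics/{n}0.png'),7)
    mm=M if n=='top' else [M[1],M[2],M[3],M[4]]
    W=[];
    for p in P:
        q=dark(g,(o[0]+p[0]/2.7,o[1]+(p[1]-off)/2.7),4); W.append(onz(C,*q,.062)[:2])
    A=np.array(mm)/1000
    th,Rm,t,e=rigid(A,W); print(n,'yaw',np.degrees(th),'seat',t,'deckmid',t, 'err mm',(e*1000).round(1).tolist())
E
```

```text
top yaw 1.3280085081158834 seat [ 0.58906948 -0.22126169] deckmid [ 0.58906948 -0.22126169] err mm [[3.5, 2.4], [-2.4, -0.7], [-0.8, -0.0], [-0.3, -1.0], [-0.1, -0.7]]
side yaw 0.3132981821653907 seat [ 0.59237676 -0.22319156] deckmid [ 0.59237676 -0.22319156] err mm [[0.0, 0.1], [0.1, 0.2], [-0.0, -0.2], [-0.2, -0.1]]
```

```bash
cat >> h.py <<'E'
def rel(*targets):
    "targets (x,y,z,yaw): print rows' values from present pose"
    o=arm.get_obs(); p=np.array(o['ee_pos']); Rt=R.from_euler('xyz',o['orientation'],degrees=True).as_matrix(); y0=o['orientation'][2]
    for t in targets:
        d=Rt.T@(np.array(t[:3])-p)/.03; print(dict(dx=round(d[0],3),dy=round(d[1],3),dz=round(d[2],3),yaw=round((y0-t[3]+180)%360-180,2)))
E
python3 - <<'E'
from h import *
C=cam('wrist'); c=-C[2].T@C[3]; o=arm.get_obs(); Rt=R.from_euler('xyz',o['orientation'],degrees=True).as_matrix()
print('cam in tool',Rt.T@(c-np.array(o['ee_pos'])),'axis',Rt.T@C[2].T[:,2])
rel((.36,.25,.25,120),(.50,-.20,.25,90))
T=cam('top'); 
W=[]
E
```

```text
cam in tool [ 0.07945448  0.00056924 -0.14221906] axis [-3.07230943e-01  8.61185460e-04  9.51634597e-01]
{'dx': np.float64(-9.71), 'dy': np.float64(-10.737), 'dz': np.float64(-0.634), 'yaw': np.float64(46.44)}
{'dx': np.float64(-17.764), 'dy': np.float64(-24.224), 'dz': np.float64(-0.612), 'yaw': np.float64(76.44)}
```

```bash
a='{"dx":-9.71,"dy":-10.74,"dz":-0.63,"yaw":46}'; python3 -m inch '[{"dx":-9.71,"dy":-10.74,"dz":-0.63,"yaw":46,"jaw":0},{"dx":-9.71,"dy":-10.74,"dz":-0.63,"yaw":46},{"dx":-9.71,"dy":-10.74,"dz":-0.63,"yaw":46},{"dx":-9.71,"dy":-10.74,"dz":-0.63,"yaw":46},{"dx":-9.71,"dy":-10.74,"dz":-0.63,"yaw":46},{"dx":-9.71,"dy":-10.74,"dz":-0.63,"yaw":46},{"dx":-9.71,"dy":-10.74,"dz":-0.63,"yaw":46},{"dx":-9.71,"dy":-10.74,"dz":-0.63,"yaw":46},{"dx":-9.71,"dy":-10.74,"dz":-0.63,"yaw":46},{"dx":-9.71,"dy":-10.74,"dz":-0.63,"yaw":46},{"dx":-9.71,"dy":-10.74,"dz":-0.63,"yaw":46}]'; python3 -c "
from h import *
rel((.50,-.20,.25,90))"
```

```text
{'dx': np.float64(-17.764), 'dy': np.float64(-24.224), 'dz': np.float64(-0.612), 'yaw': np.float64(76.44)}$[1]: bad value
```

```bash
python3 -m inch '[{"jaw":0,"dx":-9.71,"dy":-10.74,"dz":-0.63,"yaw":46},{"jaw":0,"dx":-9.71,"dy":-10.74,"dz":-0.63,"yaw":46},{"jaw":0,"dx":-9.71,"dy":-10.74,"dz":-0.63,"yaw":46},{"jaw":0,"dx":-9.71,"dy":-10.74,"dz":-0.63,"yaw":46},{"jaw":0,"dx":-9.71,"dy":-10.74,"dz":-0.63,"yaw":46},{"jaw":0,"dx":-9.71,"dy":-10.74,"dz":-0.63,"yaw":46},{"jaw":0,"dx":-9.71,"dy":-10.74,"dz":-0.63,"yaw":46},{"jaw":0,"dx":-9.71,"dy":-10.74,"dz":-0.63,"yaw":46},{"jaw":0,"dx":-9.71,"dy":-10.74,"dz":-0.63,"yaw":46},{"jaw":0,"dx":-9.71,"dy":-10.74,"dz":-0.63,"yaw":46}]'; python3 -c "
from h import *
rel((.50,-.20,.25,90))"
```

```text
time: 1.15
ee_pos: [0.3625, 0.2452, 0.2505]
orientation: [180.0, 0.0, 119.9]
force: [-0.2, 0.5, 0.3]
width: 0.0855
grasp_force: 0.0
{'dx': np.float64(-15.151), 'dy': np.float64(-3.424), 'dz': np.float64(0.025), 'yaw': np.float64(29.89)}
```

```bash
python3 -m inch '[{"jaw":0,"dx":-15.15,"dy":-3.42,"dz":0,"yaw":29.9},{"jaw":0,"dx":-15.15,"dy":-3.42,"dz":0,"yaw":29.9},{"jaw":0,"dx":-15.15,"dy":-3.42,"dz":0,"yaw":29.9},{"jaw":0,"dx":-15.15,"dy":-3.42,"dz":0,"yaw":29.9},{"jaw":0,"dx":-15.15,"dy":-3.42,"dz":0,"yaw":29.9},{"jaw":0,"dx":-15.15,"dy":-3.42,"dz":0,"yaw":29.9},{"jaw":0,"dx":-15.15,"dy":-3.42,"dz":0,"yaw":29.9},{"jaw":0,"dx":-15.15,"dy":-3.42,"dz":0,"yaw":29.9},{"jaw":0,"dx":-15.15,"dy":-3.42,"dz":0,"yaw":29.9},{"jaw":0,"dx":-15.15,"dy":-3.42,"dz":0,"yaw":29.9},{"jaw":0,"dx":-15.15,"dy":-3.42,"dz":0,"yaw":29.9}]'; python3 -c "
from h import *
C,im=grab('wrist','w1.png')
import pickle; pickle.dump(C,open('w1.pkl','wb'))
Rm=R.from_euler('z',.4,degrees=True).as_matrix()
for m in [(34,56),(-34,56),(34,-56),(-34,-56),(0,-86),(0,78)]: print(m,proj(C,Rm@np.array([m[0]/1000,m[1]/1000,0])+[.5915,-.2225,.062]).round(1))
"
```

```text
time: 2.25
ee_pos: [0.502, -0.196, 0.2498]
orientation: [-180.0, 0.1, 90.3]
force: [0.0, 0.3, -1.2]
width: 0.0853
grasp_force: 0.0
(34, 56) [446.6 144.2]
(-34, 56) [381.6 143.9]
(34, -56) [435.6 241.8]
(-34, -56) [376.6 242.1]
(0, -86) [404.2 265.1]
(0, 78) [415.9 122.4]
```

View pics/w1.png

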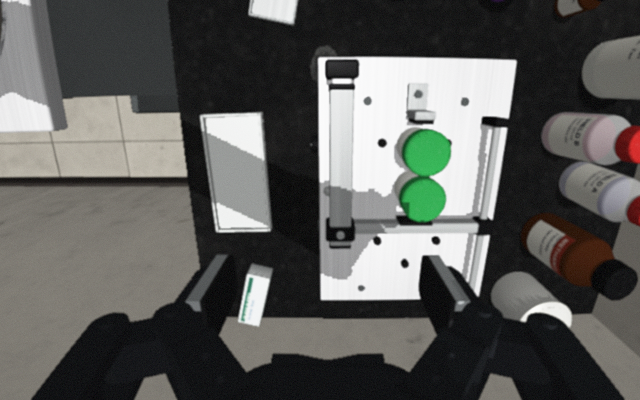

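The wrist view agrees with the projected studs within about 2 px. The button shows left of the sleeve at about (327,190), the collar at (341,235), and the stop's face at (421,120).

```bash
python3 - <<'E'
from h import *; import pickle
C=pickle.load(open('w1.pkl','rb')); im=cv2.imread('pics/w1.png'); g=cv2.cvtColor(im,7)
M=np.array([(-34,56),(34,-56),(-34,-56),(0,-86)])/1000
W=[]
for p in[(382,143),(436,240),(377,240),(405,263)]:
    q=dark(g,p,6); W.append(onz(C,*q,.063)[:2]); print(q)
th,Rm,t,e=rigid(M,W); print(np.degrees(th),t,(e*1000).round(1).tolist())
def sh(u,v,z): return (Rm.T@(onz(C,u,v,z)[:2]-t)).round(4)
for u in(330,353): print('sleeve edge',u,sh(u,170,.098),sh(u,205,.098))
print('button',sh(327,190,.087),'collar',sh(341,222,.1),sh(341,240,.1))
a=cv2.resize(im[160:260,305:365],(0,0),fx=6,fy=6,interpolation=2); b=cv2.imread('pics/side0.png')[215:275,260:360]
b=cv2.resize(b,(0,0),fx=4,fy=4,interpolation=2); b=cv2.copyMakeBorder(b,0,360,0,0,0)
cv2.imwrite('pics/crop2.png',np.hstack([a,b]))
E
```

```text
[381.73505563 142.55251744]
[435.41123996 239.9905838 ]
[376.14091259 239.52204435]
[404.27845164 263.02183314]
0.24377113567781705 [ 0.59100561 -0.21967262] [[-0.3, 1.4], [0.3, -0.0], [0.3, -0.9], [-0.3, -0.5]]
sleeve edge 330 [-0.0871  0.0339] [-0.087  -0.0011]
sleeve edge 353 [-0.0655  0.0339] [-0.0646 -0.0011]
button [-0.09    0.0108] collar [-0.0761 -0.0182] [-0.0758 -0.0377]
```

View pics/crop2.png

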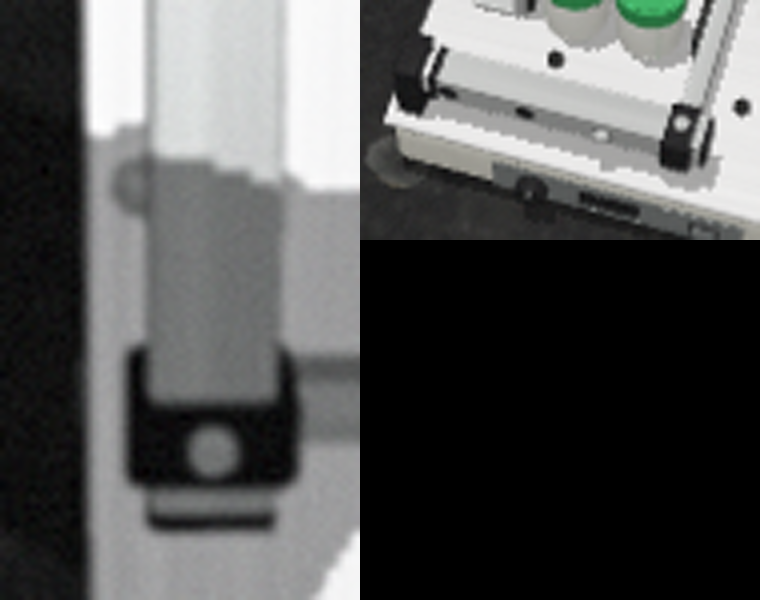

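```bash
python3 -c "
from h import *
rel((.515,-.211,.16,90.3),(.515,-.211,.066,90.3))"
```

```text
{'dx': np.float64(-0.581), 'dy': np.float64(0.437), 'dz': np.float64(2.986), 'yaw': np.float64(0.14)}
{'dx': np.float64(-0.58), 'dy': np.float64(0.442), 'dz': np.float64(6.12), 'yaw': np.float64(0.14)}
```

```bash
python3 -m inch '[{"jaw":0.45,"dx":-0.5,"dy":0.44,"dz":1.5,"yaw":0},{"jaw":0.45,"dx":-0.5,"dy":0.44,"dz":3,"yaw":0},{"jaw":0.45,"dx":-0.5,"dy":0.44,"dz":3,"yaw":0},{"jaw":0.45,"dx":-0.5,"dy":0.44,"dz":3,"yaw":0},{"jaw":0.45,"dx":-0.5,"dy":0.44,"dz":3,"yaw":0}]'; python3 - <<'E'
from h import *
rel((.515,-.211,.16,90.3),(.515,-.211,.066,90.3))
E
```

```text
time: 2.8
ee_pos: [0.5168, -0.2078, 0.1624]
orientation: [179.8, 0.0, 90.6]
force: [-0.8, 0.1, 0.2]
width: 0.047
grasp_force: 0.0
{'dx': np.float64(-0.104), 'dy': np.float64(-0.061), 'dz': np.float64(0.081), 'yaw': np.float64(0.33)}
{'dx': np.float64(-0.104), 'dy': np.float64(-0.073), 'dz': np.float64(3.214), 'yaw': np.float64(0.33)}
```

```bash
python3 -m inch '[{"jaw":0.45,"dx":-0.1,"dy":-0.06,"dz":1,"yaw":0.3},{"jaw":0.45,"dx":-0.1,"dy":-0.06,"dz":2,"yaw":0.3},{"jaw":0.45,"dx":-0.1,"dy":-0.06,"dz":3,"yaw":0.3},{"jaw":0.45,"dx":-0.1,"dy":-0.06,"dz":3.15,"yaw":0.3},{"jaw":0.45,"dx":-0.1,"dy":-0.06,"dz":3.15,"yaw":0.3},{"jaw":0.45,"dx":-0.1,"dy":-0.06,"dz":3.15,"yaw":0.3}]'; python3 - <<'E'
from h import *
C,im=grab('wrist','w2.png'); rel((.515,-.211,.066,90.3))
cv2.imwrite('pics/w2c.png',cv2.resize(im[150:400,180:460,::-1],(0,0),fx=2,fy=2))
E
```

```text
time: 3.4
ee_pos: [0.5152, -0.212, 0.068]
orientation: [179.8, 0.1, 90.3]
force: [-0.3, -1.0, 0.5]
width: 0.0468
grasp_force: 0.0
{'dx': np.float64(0.032), 'dy': np.float64(-0.006), 'dz': np.float64(0.065), 'yaw': np.float64(-0.05)}
```

View pics/w2c.png

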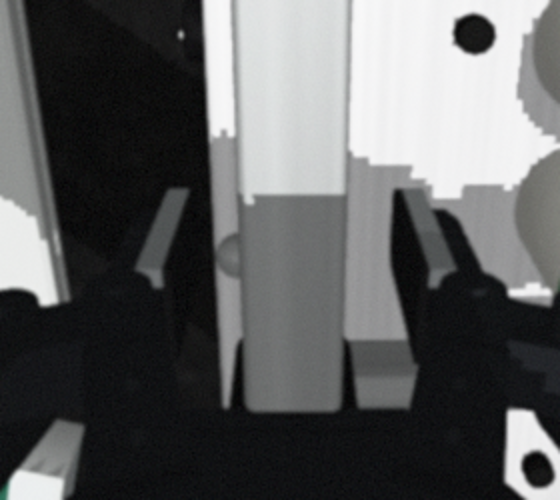

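```bash
python3 - <<'E'
from h import *
C=cam('wrist'); print(onz(C,294,277.5,.087), [proj(C,(.512,y,.087)).round(1) for y in(-.201,-.212,-.223)])
E
```

```text
[ 0.49991476 -0.2101509   0.087     ] [array([321.2, 259.3]), array([321.3, 281.2]), array([321.3, 301.9])]
```

```bash
python3 -m inch '[{"jaw":0.8,"dx":0.05,"dy":0,"dz":0,"yaw":0},{"jaw":1,"dx":0.05,"dy":0,"dz":0,"yaw":0},{"jaw":1,"dx":0.05,"dy":0,"dz":0,"yaw":0},{"jaw":1,"dx":0.05,"dy":0,"dz":0,"yaw":0},{"jaw":1,"dx":0.05,"dy":0,"dz":0,"yaw":0},{"jaw":1,"dx":0.05,"dy":0,"dz":0,"yaw":0}]' 60
```

```text
time: 4.05
ee_pos: [0.5146, -0.21, 0.0671]
orientation: [179.9, -0.0, 90.3]
force: [-0.7, -0.8, 7.3]
width: 0.0213
grasp_force: 60.4
```

```bash
python3 -m inch '[{"jaw":1,"dx":-0.15,"dy":0,"dz":0,"yaw":0},{"jaw":1,"dx":-0.3,"dy":0,"dz":0,"yaw":0},{"jaw":1,"dx":-0.45,"dy":0,"dz":0,"yaw":0},{"jaw":1,"dx":-0.6,"dy":0,"dz":0,"yaw":0},{"jaw":1,"dx":-0.75,"dy":0,"dz":0,"yaw":0},{"jaw":1,"dx":-0.9,"dy":0,"dz":0,"yaw":0},{"jaw":1,"dx":-1.05,"dy":0,"dz":0,"yaw":0},{"jaw":1,"dx":-1.2,"dy":0,"dz":0,"yaw":0}]' 60;  python3 -m inch '[{"jaw":1,"dx":-0.07,"dy":0,"dz":0,"yaw":0},{"jaw":1,"dx":-0.14,"dy":0,"dz":0,"yaw":0},{"jaw":1,"dx":-0.2,"dy":0,"dz":0,"yaw":0},{"jaw":1,"dx":-0.26,"dy":0,"dz":0,"yaw":0},{"jaw":1,"dx":-0.32,"dy":0,"dz":0,"yaw":0},{"jaw":1,"dx":-0.38,"dy":0,"dz":0,"yaw":0},{"jaw":1,"dx":-0.44,"dy":0,"dz":0,"yaw":0}]' 60
```

```text
time: 4.85
ee_pos: [0.5148, -0.2436, 0.0671]
orientation: [179.9, -0.3, 90.3]
force: [-1.9, 6.3, 11.8]
width: 0.0211
grasp_force: 59.6
time: 5.55
ee_pos: [0.5149, -0.2561, 0.067]
orientation: [179.9, -0.3, 90.3]
force: [-2.3, 9.1, 12.9]
width: 0.0211
grasp_force: 60.0
```

```bash
python3 -m inch '[{"jaw":1,"dx":-0.05,"dy":0,"dz":0,"yaw":0},{"jaw":1,"dx":-0.1,"dy":0,"dz":0,"yaw":0},{"jaw":1,"dx":-0.1,"dy":0,"dz":0,"yaw":0},{"jaw":1,"dx":-0.1,"dy":0,"dz":0,"yaw":0}]' 60
```

```text
time: 5.95
ee_pos: [0.5148, -0.2564, 0.067]
orientation: [-180.0, -0.6, 90.4]
force: [-3.3, 12.4, 15.5]
width: 0.021
grasp_force: 60.1
```

```bash
python3 -m inch '[{"jaw":0.45,"dx":0.2,"dy":0,"dz":0,"yaw":0},{"jaw":0.45,"dx":0.2,"dy":0,"dz":0,"yaw":0},{"jaw":0.45,"dx":0.2,"dy":0,"dz":0,"yaw":0},{"jaw":0.45,"dx":1,"dy":0,"dz":0,"yaw":0},{"jaw":0.45,"dx":1.75,"dy":0,"dz":0,"yaw":0},{"jaw":0.45,"dx":1.75,"dy":0,"dz":0,"yaw":0},{"jaw":0.45,"dx":1.75,"dy":0,"dz":0,"yaw":0}]' 60; python3 - <<'E'
from h import *
C,im=grab('wrist','w3.png'); 
cv2.imwrite('pics/w3c.png',im[150:400,180:460,::-1])
E
```

```text
time: 6.65
ee_pos: [0.5135, -0.21, 0.0657]
orientation: [180.0, 0.1, 90.3]
force: [-0.1, -0.5, 0.3]
width: 0.0469
grasp_force: 0.0
```

View pics/w3c.png

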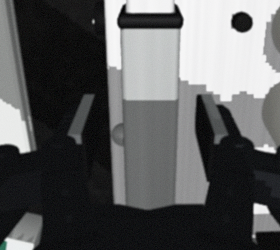

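The button is out again, at (118,132) in the crop. I'll repeat the pull for the last hole.

```bash
python3 -m inch '[{"jaw":0.8,"dx":0,"dy":0,"dz":0,"yaw":0},{"jaw":1,"dx":0,"dy":0,"dz":0,"yaw":0},{"jaw":1,"dx":0,"dy":0,"dz":0,"yaw":0},{"jaw":1,"dx":0,"dy":0,"dz":0,"yaw":0},{"jaw":1,"dx":0,"dy":0,"dz":0,"yaw":0},{"jaw":1,"dx":-0.15,"dy":0,"dz":0,"yaw":0},{"jaw":1,"dx":-0.3,"dy":0,"dz":0,"yaw":0},{"jaw":1,"dx":-0.45,"dy":0,"dz":0,"yaw":0},{"jaw":1,"dx":-0.6,"dy":0,"dz":0,"yaw":0},{"jaw":1,"dx":-0.75,"dy":0,"dz":0,"yaw":0},{"jaw":1,"dx":-0.9,"dy":0,"dz":0,"yaw":0},{"jaw":1,"dx":-1.05,"dy":0,"dz":0,"yaw":0}]' 60;  python3 -m inch '[{"jaw":1,"dx":-0.15,"dy":0,"dz":0,"yaw":0},{"jaw":1,"dx":-0.25,"dy":0,"dz":0,"yaw":0},{"jaw":1,"dx":-0.35,"dy":0,"dz":0,"yaw":0},{"jaw":1,"dx":-0.42,"dy":0,"dz":0,"yaw":0},{"jaw":1,"dx":-0.48,"dy":0,"dz":0,"yaw":0},{"jaw":1,"dx":-0.54,"dy":0,"dz":0,"yaw":0},{"jaw":1,"dx":-0.6,"dy":0,"dz":0,"yaw":0},{"jaw":1,"dx":-0.66,"dy":0,"dz":0,"yaw":0},{"jaw":1,"dx":-0.7,"dy":0,"dz":0,"yaw":0},{"jaw":1,"dx":-0.7,"dy":0,"dz":0,"yaw":0}]' 60
```

```text
time: 7.9
ee_pos: [0.5147, -0.2378, 0.0662]
orientation: [180.0, -0.3, 90.3]
force: [2.0, 6.0, 7.6]
width: 0.0212
grasp_force: 59.9
time: 8.9
ee_pos: [0.5149, -0.2562, 0.0662]
orientation: [-180.0, -0.6, 90.4]
force: [1.3, 13.1, 13.8]
width: 0.0211
grasp_force: 60.9
```

```bash
python3 -m inch '[{"jaw":0.45,"dx":0.25,"dy":0,"dz":0,"yaw":0},{"jaw":0.45,"dx":0.25,"dy":0,"dz":0,"yaw":0},{"jaw":0.45,"dx":0.25,"dy":0,"dz":0,"yaw":0},{"jaw":0.45,"dx":0.25,"dy":0,"dz":-1.5,"yaw":0},{"jaw":0.2,"dx":0.25,"dy":0,"dz":-3,"yaw":0},{"jaw":0.2,"dx":0.25,"dy":0,"dz":-3.3,"yaw":0},{"jaw":0.2,"dx":0.25,"dy":0,"dz":-3.3,"yaw":0}]' 60; python3 - <<'E'
from h import *; import pickle
C,im=grab('wrist','w4.png')
def g(C,f,z):
    h=cv2.cvtColor(cv2.imread('pics/'+f),cv2.COLOR_BGR2HSV); m=cv2.inRange(h,(45,90,40),(85,255,255))
    for c in cv2.findContours(m,0,1)[0]:
        if cv2.contourArea(c)>300:
            (u,v),r=cv2.minEnclosingCircle(c); print(f,u,v,r,onz(C,u,v,z))
g(pickle.load(open('w1.pkl','rb')),'w1.png',.106); g(C,'w4.png',.106)
rel((.59,-.214,.17,90.3))
E
```

```text
time: 9.6
ee_pos: [0.5139, -0.256, 0.1661]
orientation: [179.8, 0.1, 90.2]
force: [0.1, 0.4, -0.5]
width: 0.0682
grasp_force: 0.0
w1.png 424.5 176.0 46.60750198364258 [ 0.59125685 -0.18933446  0.106     ]
w4.png 447.83868408203125 150.13462829589844 34.98085021972656 [ 0.5907896  -0.21068066  0.106     ]
w4.png 455.0 79.0 38.600616455078125 [ 0.5905441  -0.16720225  0.106     ]
{'dx': np.float64(1.356), 'dy': np.float64(2.573), 'dz': np.float64(-0.189), 'yaw': np.float64(-0.11)}
```

View pics/w4.png

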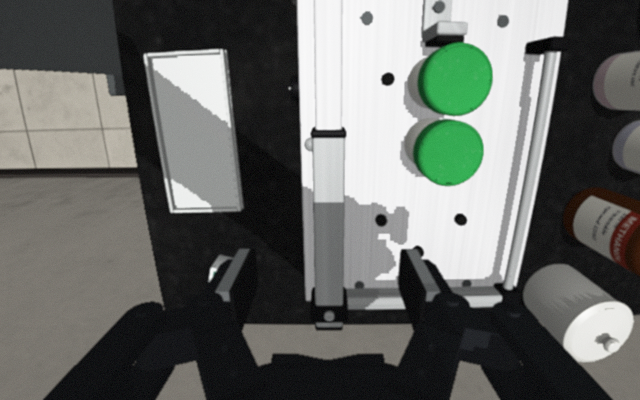

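The bar is fully out: sleeve end at (328,133), button standing out at (310,143). Next I'll pick the near done pot at (.5905,-.212).

```bash
python3 -m inch '[{"jaw":0.2,"dx":0.7,"dy":1.3,"dz":0,"yaw":0},{"jaw":0.2,"dx":1.45,"dy":2.55,"dz":0,"yaw":0},{"jaw":0.2,"dx":1.45,"dy":2.55,"dz":0.8,"yaw":0},{"jaw":0.2,"dx":1.45,"dy":2.55,"dz":1.8,"yaw":0},{"jaw":0.2,"dx":1.45,"dy":2.55,"dz":2.6,"yaw":0},{"jaw":0.2,"dx":1.45,"dy":2.55,"dz":2.75,"yaw":0},{"jaw":0.2,"dx":1.45,"dy":2.55,"dz":2.75,"yaw":0},{"jaw":0.7,"dx":1.45,"dy":2.55,"dz":2.75,"yaw":0},{"jaw":0.7,"dx":1.45,"dy":2.55,"dz":2.75,"yaw":0},{"jaw":0.7,"dx":1.45,"dy":2.55,"dz":2.75,"yaw":0},{"jaw":0.7,"dx":1.45,"dy":2.55,"dz":2.75,"yaw":0}]' 40;python3 - <<'E'
from h import *
rel((.5905,-.212,.16,90.3),(.388,-.24,.16,90.3))
E
```

```text
time: 10.75
ee_pos: [0.5907, -0.2113, 0.0836]
orientation: [179.9, 0.0, 90.2]
force: [-0.6, 0.1, 4.5]
width: 0.0418
grasp_force: 40.5
{'dx': np.float64(-0.024), 'dy': np.float64(-0.002), 'dz': np.float64(-2.547), 'yaw': np.float64(-0.07)}
{'dx': np.float64(-0.93), 'dy': np.float64(-6.756), 'dz': np.float64(-2.563), 'yaw': np.float64(-0.07)}
```

```bash
python3 -m inch '[{"jaw":0.7,"dx":0,"dy":0,"dz":-0.8,"yaw":0},{"jaw":0.7,"dx":0,"dy":0,"dz":-2,"yaw":0},{"jaw":0.7,"dx":0,"dy":0,"dz":-2.7,"yaw":0},{"jaw":0.7,"dx":-0.2,"dy":-1.3,"dz":-2.7,"yaw":0},{"jaw":0.7,"dx":-0.35,"dy":-2.7,"dz":-2.7,"yaw":0},{"jaw":0.7,"dx":-0.5,"dy":-4.1,"dz":-2.7,"yaw":0},{"jaw":0.7,"dx":-0.7,"dy":-5.5,"dz":-2.7,"yaw":0},{"jaw":0.7,"dx":-0.93,"dy":-6.5,"dz":-2.7,"yaw":0},{"jaw":0.7,"dx":-0.93,"dy":-6.75,"dz":-2,"yaw":0},{"jaw":0.7,"dx":-0.93,"dy":-6.75,"dz":-1,"yaw":0},{"jaw":0.7,"dx":-0.93,"dy":-6.75,"dz":-0.3,"yaw":0},{"jaw":0.7,"dx":-0.93,"dy":-6.75,"dz":-0.3,"yaw":0}]' 40;python3 - <<'E'
from h import *
rel((.388,-.24,.031,90.3))
C,im=grab('wrist','w5.png')
E
```

```text
time: 11.95
ee_pos: [0.3852, -0.2382, 0.0892]
orientation: [-179.7, -0.1, 90.2]
force: [-0.0, 0.5, -0.4]
width: 0.0414
grasp_force: 40.9
{'dx': np.float64(-0.064), 'dy': np.float64(0.102), 'dz': np.float64(1.939), 'yaw': np.float64(-0.1)}
```

View pics/w5.png

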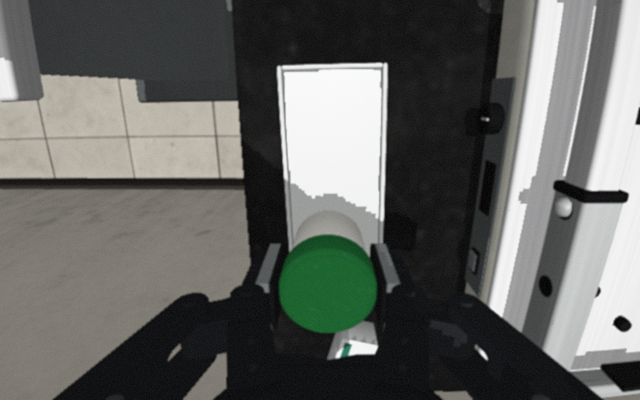

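The pot hangs over the dish's near half (pot 329,285; dish columns 283–385). I'll lower it and release.

```bash
python3 -m inch '[{"jaw":0.7,"dx":0,"dy":0.1,"dz":1,"yaw":0},{"jaw":0.7,"dx":0,"dy":0.1,"dz":1.6,"yaw":0},{"jaw":0.7,"dx":0,"dy":0.1,"dz":1.9,"yaw":0},{"jaw":0.7,"dx":0,"dy":0.1,"dz":1.95,"yaw":0},{"jaw":0.7,"dx":0,"dy":0.1,"dz":1.95,"yaw":0},{"jaw":0.3,"dx":0,"dy":0.1,"dz":1.95,"yaw":0},{"jaw":0.3,"dx":0,"dy":0.1,"dz":1.95,"yaw":0},{"jaw":0.3,"dx":0,"dy":0.1,"dz":1,"yaw":0},{"jaw":0.2,"dx":0,"dy":0.1,"dz":-0.7,"yaw":0},{"jaw":0.2,"dx":0,"dy":0.1,"dz":-2.4,"yaw":0},{"jaw":0.2,"dx":0,"dy":0.1,"dz":-2.7,"yaw":0}]' 40;python3 - <<'E'
from h import *
rel((.5905,-.1685,.17,90.3),(.5905,-.1685,.083,90.3))
E
```

```text
time: 13.1
ee_pos: [0.3935, -0.2417, 0.1771]
orientation: [179.4, 0.1, 90.2]
force: [1.3, -0.4, -0.1]
width: 0.0685
grasp_force: 0.0
{'dx': np.float64(2.418), 'dy': np.float64(6.574), 'dz': np.float64(0.297), 'yaw': np.float64(-0.1)}
{'dx': np.float64(2.423), 'dy': np.float64(6.545), 'dz': np.float64(3.197), 'yaw': np.float64(-0.1)}
```

```bash
python3 -m inch '[{"jaw":0.2,"dx":0.6,"dy":1.5,"dz":0,"yaw":0},{"jaw":0.2,"dx":1.2,"dy":3,"dz":0,"yaw":0},{"jaw":0.2,"dx":1.8,"dy":4.5,"dz":0,"yaw":0},{"jaw":0.2,"dx":2.3,"dy":6,"dz":0,"yaw":0},{"jaw":0.2,"dx":2.4,"dy":6.7,"dz":0,"yaw":0},{"jaw":0.2,"dx":2.4,"dy":6.7,"dz":0,"yaw":0},{"jaw":0.2,"dx":2.4,"dy":6.7,"dz":0,"yaw":0}]' 40;python3 - <<'E'
from h import *
rel((.5905,-.1685,.083,90.3))
E
```

```text
time: 13.8
ee_pos: [0.5904, -0.1671, 0.1718]
orientation: [-179.9, 0.0, 90.2]
force: [0.2, 0.2, -0.3]
width: 0.0682
grasp_force: 0.0
{'dx': np.float64(-0.047), 'dy': np.float64(0.006), 'dz': np.float64(2.96), 'yaw': np.float64(-0.08)}
```

```bash
python3 -m inch '[{"jaw":0.2,"dx":-0.05,"dy":0,"dz":1,"yaw":0},{"jaw":0.2,"dx":-0.05,"dy":0,"dz":2,"yaw":0},{"jaw":0.2,"dx":-0.05,"dy":0,"dz":2.8,"yaw":0},{"jaw":0.2,"dx":-0.05,"dy":0,"dz":2.95,"yaw":0},{"jaw":0.2,"dx":-0.05,"dy":0,"dz":2.95,"yaw":0},{"jaw":0.7,"dx":-0.05,"dy":0,"dz":2.95,"yaw":0},{"jaw":0.7,"dx":-0.05,"dy":0,"dz":2.95,"yaw":0},{"jaw":0.7,"dx":-0.05,"dy":0,"dz":2.95,"yaw":0},{"jaw":0.7,"dx":-0.05,"dy":0,"dz":2.95,"yaw":0},{"jaw":0.7,"dx":-0.05,"dy":0,"dz":2,"yaw":0},{"jaw":0.7,"dx":-0.05,"dy":0,"dz":0.8,"yaw":0},{"jaw":0.7,"dx":-0.05,"dy":0,"dz":0.2,"yaw":0}]' 40; python3 -m inch '[{"jaw":0.7,"dx":-0.2,"dy":-1.3,"dz":0,"yaw":0},{"jaw":0.7,"dx":-0.4,"dy":-2.7,"dz":0,"yaw":0},{"jaw":0.7,"dx":-0.6,"dy":-4.1,"dz":0,"yaw":0},{"jaw":0.7,"dx":-0.7,"dy":-5.5,"dz":0,"yaw":0},{"jaw":0.7,"dx":-0.75,"dy":-6.5,"dz":0,"yaw":0},{"jaw":0.7,"dx":-0.75,"dy":-6.75,"dz":0.5,"yaw":0},{"jaw":0.7,"dx":-0.75,"dy":-6.75,"dz":1.6,"yaw":0},{"jaw":0.7,"dx":-0.75,"dy":-6.75,"dz":2.4,"yaw":0},{"jaw":0.7,"dx":-0.75,"dy":-6.75,"dz":2.4,"yaw":0},{"jaw":0.7,"dx":-0.75,"dy":-6.75,"dz":2.4,"yaw":0}]' 40;python3 - <<'E'
from h import *
rel((.388,-.19,.031,90.3))
E
```

```text
time: 15.0
ee_pos: [0.5926, -0.1689, 0.1694]
orientation: [179.8, 0.1, 90.2]
force: [0.8, -0.7, -0.7]
width: 0.0409
grasp_force: 40.8
time: 16.0
ee_pos: [0.3889, -0.1919, 0.0947]
orientation: [180.0, 0.0, 90.2]
force: [0.5, 0.3, -0.6]
width: 0.0408
grasp_force: 40.9
{'dx': np.float64(0.065), 'dy': np.float64(-0.03), 'dz': np.float64(2.123), 'yaw': np.float64(-0.1)}
```

```bash
python3 -m inch '[{"jaw":0.7,"dx":0.06,"dy":0,"dz":1,"yaw":0},{"jaw":0.7,"dx":0.06,"dy":0,"dz":1.8,"yaw":0},{"jaw":0.7,"dx":0.06,"dy":0,"dz":2.1,"yaw":0},{"jaw":0.7,"dx":0.06,"dy":0,"dz":2.15,"yaw":0},{"jaw":0.7,"dx":0.06,"dy":0,"dz":2.15,"yaw":0},{"jaw":0.3,"dx":0.06,"dy":0,"dz":2.15,"yaw":0},{"jaw":0.3,"dx":0.06,"dy":0,"dz":2.15,"yaw":0},{"jaw":0.3,"dx":0.06,"dy":0,"dz":1,"yaw":0},{"jaw":0.2,"dx":0.06,"dy":0,"dz":-0.7,"yaw":0},{"jaw":0.2,"dx":0.06,"dy":0,"dz":-2.4,"yaw":0},{"jaw":0.2,"dx":0.06,"dy":0,"dz":-3.4,"yaw":0},{"jaw":0.2,"dx":0.06,"dy":0,"dz":-3.4,"yaw":0}]' 40;python3 - <<'E'
from h import *
rel((.4525,.02,.20,78))
E
```

```text
time: 17.2
ee_pos: [0.3924, -0.1909, 0.2004]
orientation: [179.4, -0.1, 90.3]
force: [1.0, 0.6, -0.1]
width: 0.0688
grasp_force: 0.0
{'dx': np.float64(7.02), 'dy': np.float64(2.038), 'dz': np.float64(0.045), 'yaw': np.float64(12.28)}
```

```bash
python3 -m inch '[{"jaw":0.2,"dx":7.0,"dy":2.1,"dz":0,"yaw":12.2},{"jaw":0.2,"dx":7.0,"dy":2.1,"dz":0,"yaw":12.2},{"jaw":0.2,"dx":7.0,"dy":2.1,"dz":0,"yaw":12.2},{"jaw":0.2,"dx":7.0,"dy":2.1,"dz":0,"yaw":12.2},{"jaw":0.2,"dx":7.0,"dy":2.1,"dz":0,"yaw":12.2},{"jaw":0.2,"dx":7.0,"dy":2.1,"dz":0,"yaw":12.2},{"jaw":0.2,"dx":7.0,"dy":2.1,"dz":0,"yaw":12.2}]' 40;python3 - <<'E'
from h import *
W,im=grab('wrist','w6.png'); S,si=grab('side','s6.png')
for n,C,i in(('w',W,im),('s',S,si)):
    g=cv2.cvtColor(i,cv2.COLOR_RGB2HSV)
    m=((g[:,:,2]>110)&(g[:,:,1]<60)).astype(np.uint8); k,l,s,c=cv2.connectedComponentsWithStats(m)
    for j in range(1,k):
        if 600<s[j,4]<40000:
            cn=cv2.findContours((l==j).astype(np.uint8),0,1)[0][0]; b=cv2.boxPoints(cv2.minAreaRect(cn)); q=np.array([onz(C,*p,.006)[:2] for p in b])
            if -.4<q.mean(0)[1]<.25 and q.mean(0)[0]<.5:print(n,c[j].round(),q.mean(0).round(4),q.round(3).tolist())
    m=cv2.inRange(g,(45,90,40),(85,255,255))
    for c in cv2.findContours(m,0,1)[0]:
        if cv2.contourArea(c)>100: u,r=cv2.minEnclosingCircle(c); print(n,u,onz(C,*u,.05).round(4),onz(C,*u,.053).round(4))
E
```

```text
time: 17.9
ee_pos: [0.4505, 0.0206, 0.1955]
orientation: [-179.9, 0.1, 78.1]
force: [0.7, 0.5, -0.6]
width: 0.0683
grasp_force: 0.0
w [ 70. 152.] [ 0.1353 -0.0074] [[-0.149, -0.238], [0.163, 0.265], [0.352, 0.211], [0.176, -0.268]]
w [326.   7.] [0.4895 0.1694] [[0.443, 0.189], [0.54, 0.169], [0.537, 0.149], [0.438, 0.17]]
w [328. 149.] [0.4528 0.0354] [[0.444, 0.114], [0.493, 0.104], [0.465, -0.044], [0.409, -0.032]]
w [ 30. 233.] [0.0794 0.0138] [[0.036, 0.07], [0.08, 0.085], [0.123, -0.04], [0.079, -0.06]]
w [200. 241.] [ 0.2747 -0.0214] [[0.228, 0.013], [0.333, 0.011], [0.325, -0.055], [0.213, -0.055]]
w [172. 291.] [ 0.2292 -0.0932] [[0.179, -0.074], [0.288, -0.073], [0.281, -0.112], [0.168, -0.114]]
w [313. 326.] [ 0.3859 -0.1845] [[0.349, -0.137], [0.423, -0.128], [0.426, -0.23], [0.345, -0.242]]
w [256. 339.] [ 0.3112 -0.1757] [[0.3, -0.131], [0.324, -0.127], [0.324, -0.219], [0.298, -0.225]]
w [183. 384.] [ 0.1845 -0.2323] [[0.134, -0.262], [0.164, -0.192], [0.233, -0.203], [0.207, -0.272]]
w (315.0, 355.5) [ 0.3932 -0.1788  0.05  ] [ 0.394  -0.1759  0.053 ]
w (463.0086669921875, 163.49526977539062) [0.5762 0.0125 0.05  ] [0.5751 0.0134 0.053 ]
w (455.09600830078125, 43.380001068115234) [0.5791 0.1168 0.05  ] [0.5779 0.1167 0.053 ]
s [216. 256.] [0.4544 0.0344] [[0.443, 0.112], [0.499, 0.112], [0.464, -0.045], [0.412, -0.041]]
s [307. 312.] [ 0.3907 -0.2147] [[0.349, -0.142], [0.428, -0.133], [0.432, -0.29], [0.355, -0.293]]
s [384. 324.] [ 0.407 -0.386] [[0.396, -0.341], [0.439, -0.35], [0.417, -0.432], [0.376, -0.421]]
s (319.0, 303.0) [ 0.3939 -0.243   0.05  ] [ 0.3926 -0.2434  0.053 ]
s (295.26922607421875, 297.19232177734375) [ 0.3915 -0.1901  0.05  ] [ 0.3902 -0.1906  0.053 ]
s (58.5, 279.0) [0.2661 0.3386 0.05  ] [0.2652 0.3364 0.053 ]
s (241.53846740722656, 207.46153259277344) [0.5766 0.0101 0.05  ] [0.5747 0.009  0.053 ]
s (204.0, 197.0) [0.5781 0.1118 0.05  ] [0.5762 0.1104 0.053 ]
```

View pics/w6.png

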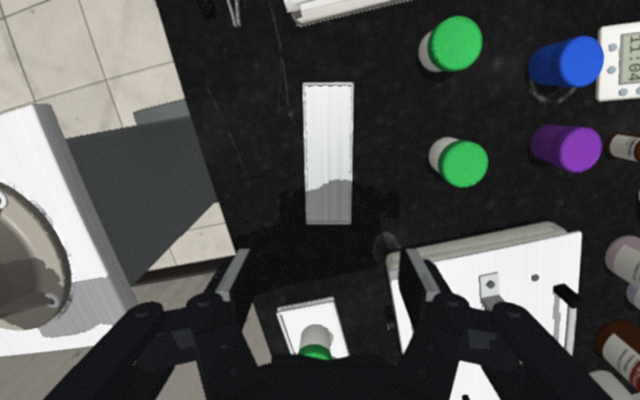

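View pics/s6.png

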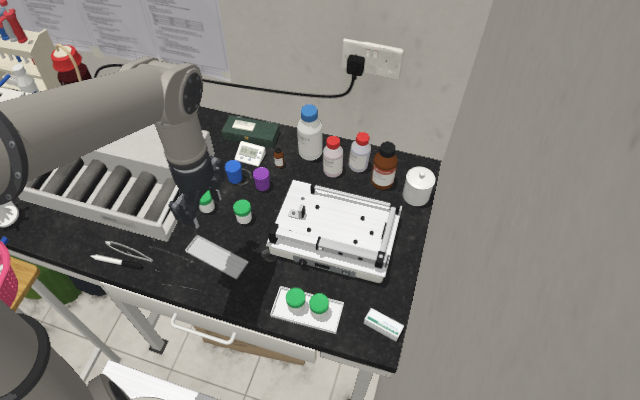

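Side view: both done pots stand upright in the dish (295,297 and 319,303). The tray is unmoved at (216,256). I'll grasp it across its middle.

```bash
python3 -m inch '[{"jaw":0.2,"dx":0.49,"dy":0,"dz":1.5,"yaw":0},{"jaw":0.2,"dx":0.49,"dy":-0.03,"dz":3,"yaw":0.2},{"jaw":0.2,"dx":0.49,"dy":-0.03,"dz":4.5,"yaw":0.2},{"jaw":0.2,"dx":0.49,"dy":-0.03,"dz":5.3,"yaw":0.2},{"jaw":0.2,"dx":0.49,"dy":-0.03,"dz":5.8,"yaw":0.2},{"jaw":0.2,"dx":0.49,"dy":-0.03,"dz":5.8,"yaw":0.2},{"jaw":0.2,"dx":0.49,"dy":-0.03,"dz":5.8,"yaw":0.2}]' 40;python3 - <<'E'
from h import *
rel((.4525,.0348,.003,77.9))
C=cam('wrist'); W,im=grab('wrist','w7.png')
E
```

```text
time: 18.7
ee_pos: [0.4533, 0.0339, 0.0227]
orientation: [180.0, 0.0, 77.7]
force: [0.1, -0.0, -0.4]
width: 0.0685
grasp_force: 0.0
{'dx': np.float64(0.023), 'dy': np.float64(-0.033), 'dz': np.float64(0.655), 'yaw': np.float64(-0.2)}
```

View pics/w7.png

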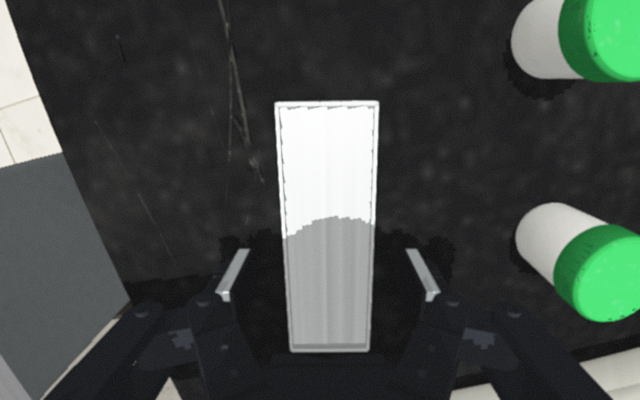

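The tray is centred between the fingers (columns 278–378, fingers at about 240 and 412). I'll lower and grip.

```bash
python3 -m inch '[{"jaw":0.3,"dx":0,"dy":0,"dz":0.4,"yaw":0},{"jaw":0.34,"dx":0,"dy":0,"dz":0.65,"yaw":0},{"jaw":0.34,"dx":0,"dy":0,"dz":0.7,"yaw":0},{"jaw":0.34,"dx":0,"dy":0,"dz":0.7,"yaw":0},{"jaw":0.34,"dx":0,"dy":0,"dz":0.7,"yaw":0}]' 40
```

```text
time: 19.25
ee_pos: [0.4533, 0.0352, 0.0013]
orientation: [180.0, -0.0, 77.8]
force: [0.0, 0.4, -0.9]
width: 0.0564
grasp_force: 0.0
```

```bash
python3 -m inch '[{"jaw":0.6,"dx":0,"dy":0,"dz":0,"yaw":0},{"jaw":0.6,"dx":0,"dy":0,"dz":0,"yaw":0},{"jaw":0.6,"dx":0,"dy":0,"dz":0,"yaw":0},{"jaw":0.6,"dx":0,"dy":0,"dz":0,"yaw":0},{"jaw":0.6,"dx":0,"dy":0,"dz":-0.3,"yaw":0},{"jaw":0.6,"dx":0,"dy":0,"dz":-1,"yaw":0},{"jaw":0.6,"dx":0,"dy":0,"dz":-1,"yaw":0}]' 50;python3 - <<'E'
from h import *
W,im=grab('wrist','w8.png')
E
```

```text
time: 19.95
ee_pos: [0.4549, 0.0353, 0.0331]
orientation: [179.8, -0.1, 77.8]
force: [1.1, -0.0, -2.5]
width: 0.0472
grasp_force: 51.9
```

View pics/w8.png

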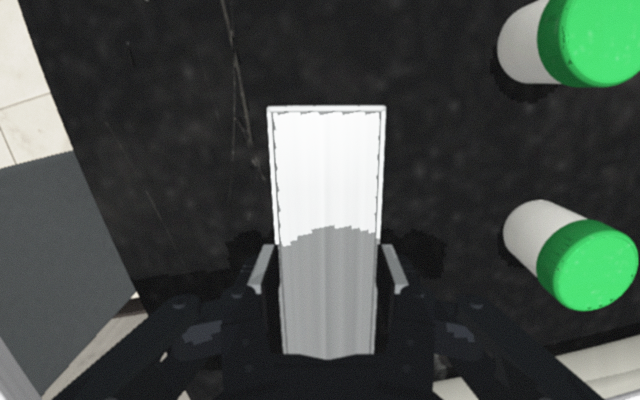

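Tray lifted level (268–386 columns at the far end). I've now used all the picture views, so from here I check by numbers only.

```bash
python3 - <<'E'
from h import *
C=cam('wrist'); o=arm.get_obs(); p=np.array(o['ee_pos']); Rt=R.from_euler('xyz',o['orientation'],degrees=True).as_matrix()
z=p[2]-.0015+.007
print([ (Rt.T@(onz(C,u,v,z)-p)).round(4) for u,v in((268,106),(386,106))])
rel((.591,-.2225,.16,90.3))
E
```

```text
[array([ 0.0745, -0.0252, -0.0054]), array([ 0.0745,  0.0237, -0.0053])]
{'dx': np.float64(-7.443), 'dy': np.float64(6.278), 'dz': np.float64(-4.257), 'yaw': np.float64(-12.44)}
```

```bash
python3 -m inch '[{"jaw":0.6,"dx":0,"dy":0,"dz":-1.5,"yaw":0},{"jaw":0.6,"dx":0,"dy":0,"dz":-3,"yaw":0},{"jaw":0.6,"dx":0,"dy":0,"dz":-4.25,"yaw":0},{"jaw":0.6,"dx":-1,"dy":0.85,"dz":-4.25,"yaw":-3},{"jaw":0.6,"dx":-2,"dy":1.7,"dz":-4.25,"yaw":-6},{"jaw":0.6,"dx":-3,"dy":2.55,"dz":-4.25,"yaw":-9},{"jaw":0.6,"dx":-4,"dy":3.4,"dz":-4.25,"yaw":-12.5},{"jaw":0.6,"dx":-5,"dy":4.25,"dz":-4.25,"yaw":-12.5},{"jaw":0.6,"dx":-6,"dy":5.1,"dz":-4.25,"yaw":-12.5},{"jaw":0.6,"dx":-7,"dy":5.9,"dz":-4.25,"yaw":-12.5},{"jaw":0.6,"dx":-7.44,"dy":6.28,"dz":-4.25,"yaw":-12.5},{"jaw":0.6,"dx":-7.44,"dy":6.28,"dz":-4.25,"yaw":-12.5}]' 50;  python3 -m inch '[{"jaw":0.6,"dx":0,"dy":0,"dz":0,"yaw":0},{"jaw":0.6,"dx":0,"dy":0,"dz":0.3,"yaw":0},{"jaw":0.6,"dx":0,"dy":0,"dz":0.3,"yaw":0}]' 50;python3 - <<'E'
from h import *
W,im=grab('wrist','w9.png')
rel((.591,-.2225,.0575,90.3))
# candidate studs: dark blobs projected at stud height
g=cv2.cvtColor(im,7)
for m in[(34,56),(-34,56)]:
    q=proj(W,(.591+m[0]/1000,-.2215+m[1]/1000,.063)); d=dark(g,q,9); print(m,q.round(1),d.round(1),onz(W,*d,.063).round(4))
E
```

```text
time: 21.2
ee_pos: [0.5899, -0.226, 0.1575]
orientation: [-179.9, 0.1, 90.1]
force: [0.1, -0.4, -2.7]
width: 0.0474
grasp_force: 52.9
time: 21.5
ee_pos: [0.5892, -0.2203, 0.1478]
orientation: [-179.8, -0.1, 90.4]
force: [-1.0, -0.7, -1.7]
width: 0.0471
grasp_force: 52.9
{'dx': np.float64(-0.069), 'dy': np.float64(0.053), 'dz': np.float64(3.032), 'yaw': np.float64(0.15)}
(34, 56) [379.9 130.9] [382.2 130.7] [ 0.6266 -0.1653  0.063 ]
(-34, 56) [283.1 130. ] [274.  134.1] [ 0.5504 -0.1684  0.063 ]
```

```bash
python3 - <<'E'
from h import *
g=cv2.cvtColor(cv2.imread('pics/w9.png'),7); C=cam('wrist')
m=(g<70).astype(np.uint8); k,l,s,c=cv2.connectedComponentsWithStats(m)
for j in range(1,k):
    if 15<s[j,4]<1500 and c[j][1]<260: print(c[j].round(1),s[j],onz(C,*c[j],.063).round(4)[:2])
print(g[120:142:3,262:300:2])
print(arm.get_obs()['ee_pos'])
E
```

```text
[448.8  96.7] [432  90  34  15 416] [ 0.672  -0.1419]
[333.1  95.2] [320  93  27   6 143] [ 0.5922 -0.1422]
[583.1 103. ] [580 100   7   6  23] [ 0.7716 -0.1429]
[636.3 134.2] [632 115   8  38 208] [ 0.8216 -0.1635]
[574.9 118.4] [572 116   7   7  20] [ 0.7676 -0.1539]
[573.4 130.5] [571 128   6   6  34] [ 0.7683 -0.1626]
[ 95.1 154.4] [ 71 133  37  49 667] [ 0.4152 -0.1835]
[ 43.9 186.6] [  0 178  82  30 853] [ 0.3656 -0.2088]
[110.6 212.2] [ 87 195  36  43 426] [ 0.4183 -0.2295]
[599.6 199. ] [597 196   6   6  24] [ 0.8039 -0.2152]
[[242 243 242 212 201 125 203 224 225 225 225 226 225 226 226 226 225 224
  227]
 [243 244 241 208 206 128 197 223 224 225 224 226 226 225 226 226 223 224
  226]
 [243 243 243 218 212 130 195 223 225 225 224 227 224 225 224 224 223 224
  226]
 [243 243 244 228 213 134 189 222 222 227 225 226 224 222 224 222 224 225
  226]
 [243 242 244 230 212 148 175 220 222 223 224 224 226 224 222 223 221 221
  224]
 [243 243 245 228 213 161 155 221 223 220 223 221 225 222 220 223 219 222
  226]
 [243 242 244 226 209 171 157 218 219 221 226 222 222 221 222 219 220 221
  222]
 [244 242 244 229 210 183 139 215 218 222 220 222 221 222 219 221 219 218
  220]]
[ 0.58958185 -0.22061848  0.1484814 ]
```

```bash
python3 - <<'E'
from h import *
C=cam('wrist')
for z in(.09,.092): print(onz(C,333.1,98.5,z),onz(C,320,95,z)[0],onz(C,347,95,z)[0])
# tray side edges in picture, tray top height
g=cv2.cvtColor(cv2.imread('pics/w9.png'),7); z=.1484-.0015+.007
for r in(130,170,210):
    e=np.abs(np.diff(cv2.GaussianBlur(g[r:r+1].astype(np.float32),(5,1),0)[0])); a=[i for i in range(250,410) if e[i]>10 and e[i]==e[i-3:i+4].max()]
    print(r,[(i,onz(C,i,r,z).round(4)[:2].tolist()) for i in a])
rel((.591,-.2225,.0575,90.3))
E
```

```text
[ 0.59184465 -0.14399564  0.09      ] 0.5839298443515946 0.6001893885597027
[ 0.59181561 -0.14396882  0.092     ] 0.5839796228230631 0.6000772360335683
130 [(274, [0.5661, -0.1562]), (377, [0.6097, -0.1558]), (387, [0.6139, -0.1557])]
170 [(252, [0.5556, -0.1736]), (276, [0.5662, -0.1735]), (376, [0.6101, -0.1732])]
210 [(278, [0.5664, -0.1922]), (377, [0.6116, -0.1918])]
{'dx': np.float64(-0.069), 'dy': np.float64(0.053), 'dz': np.float64(3.032), 'yaw': np.float64(0.15)}
```

```bash
python3 -m inch '[{"jaw":0.6,"dx":-0.07,"dy":0.05,"dz":1,"yaw":0},{"jaw":0.6,"dx":-0.07,"dy":0.05,"dz":2,"yaw":0},{"jaw":0.6,"dx":-0.07,"dy":0.05,"dz":2.5,"yaw":0},{"jaw":0.6,"dx":-0.07,"dy":0.05,"dz":2.5,"yaw":0},{"jaw":0.6,"dx":-0.07,"dy":0.05,"dz":2.5,"yaw":0},{"jaw":0.6,"dx":-0.07,"dy":0.05,"dz":2.5,"yaw":0}]' 50;python3 - <<'E'
from h import *
rel((.5915,-.2225,.0575,90.3))
E
```

```text
time: 22.15
ee_pos: [0.5929, -0.2254, 0.0764]
orientation: [179.8, 0.1, 90.3]
force: [-0.2, -1.1, -0.8]
width: 0.0475
grasp_force: 52.9
{'dx': np.float64(0.098), 'dy': np.float64(-0.049), 'dz': np.float64(0.629), 'yaw': np.float64(0.04)}
```

```bash
python3 -m inch '[{"jaw":0.6,"dx":0.05,"dy":-0.02,"dz":0.1,"yaw":0},{"jaw":0.6,"dx":0.05,"dy":-0.02,"dz":0.1,"yaw":0},{"jaw":0.6,"dx":0.05,"dy":-0.02,"dz":0.1,"yaw":0},{"jaw":0.6,"dx":0.05,"dy":-0.02,"dz":0.1,"yaw":0}]' 50;python3 - <<'E'
from h import *
C,im=grab('wrist','w10.png'); rel((.5915,-.2225,.0575,90.3))
g=cv2.cvtColor(im,7)
for m in[(34,56),(-34,56)]:
    q=proj(C,(.5915+m[0]/1000,-.222+m[1]/1000,.063)).round().astype(int); print(m,q); print(g[q[1]-16:q[1]+17:4,q[0]-20:q[0]+21:3])
q=proj(C,(.592,-.144,.09)).round().astype(int); print(q,g[max(q[1]-12,0):q[1]+24:2,q[0]])
z=.0725-.0015+.007
print([proj(C,(x,-.1475,z)).round(1) for x in(.5665,.5915,.6165)], arm.get_obs()['ee_pos'])
E
```

```text
time: 22.55
ee_pos: [0.5913, -0.2234, 0.0719]
orientation: [180.0, -0.0, 90.3]
force: [-0.2, -0.3, -1.8]
width: 0.0474
grasp_force: 52.9
{'dx': np.float64(0.029), 'dy': np.float64(0.008), 'dz': np.float64(0.477), 'yaw': np.float64(0.04)}
(34, 56) [401 143]
[[163 183 233 230 228 231 230 229 227 226 227 227 226 228]
 [170 183 232 230 231 113  78 111 193 225 227 225 229 230]
 [177 198 232 218  35  16  21  25  22  70 219 226 229 230]
 [177 202 233 135  16  22  23  24  23  21 171 226 228 229]
 [184 202 232 150  18  24  18  23  27  23 165 227 231 230]
 [180 199 232 207  55  18  28  25  21  97 222 226 229 229]
 [188 208 231 230 232 207 139 138 193 227 225 228 230 229]
 [192 218 231 230 231 231 228 229 227 227 222 227 227 231]
 [190 225 232 229 231 230 229 228 227 226 224 227 229 228]]
(-34, 56) [257 142]
[[231 228 226 226 229 230 230 232 228 229 201 193 115 203]
 [232 229 226 227 227 230 230 201 190 220 221 194 101 200]
 [231 227 227 225 229 124  16  21  18   9  95 193  93 200]
 [230 228 226 228 166  21  26  21  24  23  23 190 102 198]
 [230 230 226 229 115  17  23  23  25  20  23 192 109 197]
 [230 230 227 226 198  32  20  22  22  25  35 192 113 198]
 [232 230 226 227 229 223 108  49  60 136 225 189 129 191]
 [230 229 226 225 226 229 230 232 229 229 229 184 145 174]
 [231 229 228 225 227 227 228 230 227 229 230 188 161 174]]
[332  94] [ 71  19  25  17  22  30 123 132 137 134 136 158 173 196 154 122 204 212]
[array([269.2, 102.6]), array([330. , 102.8]), array([390.7, 103.4])] [ 0.59126524 -0.22337381  0.07181185]
```

Both studs lie symmetrically outside the tray's edges, so it is aligned. Lowering it onto the deck.

```bash
python3 -m inch '[{"jaw":0.6,"dx":0.03,"dy":0,"dz":0.2,"yaw":0},{"jaw":0.6,"dx":0.03,"dy":0,"dz":0.4,"yaw":0},{"jaw":0.6,"dx":0.03,"dy":0,"dz":0.5,"yaw":0},{"jaw":0.6,"dx":0.03,"dy":0,"dz":0.52,"yaw":0},{"jaw":0.6,"dx":0.03,"dy":0,"dz":0.52,"yaw":0}]' 50
```

```text
time: 23.1
ee_pos: [0.5911, -0.2222, 0.058]
orientation: [-180.0, -0.1, 90.3]
force: [-4.8, 3.4, 13.7]
width: 0.0468
grasp_force: 55.6
```

```bash
python3 -m inch '[{"jaw":0.32,"dx":0,"dy":0,"dz":-0.05,"yaw":0},{"jaw":0.32,"dx":0,"dy":0,"dz":-0.05,"yaw":0},{"jaw":0.32,"dx":0,"dy":0,"dz":-0.05,"yaw":0},{"jaw":0.32,"dx":0,"dy":0,"dz":-1,"yaw":0},{"jaw":0.2,"dx":0,"dy":0,"dz":-2.5,"yaw":0},{"jaw":0.2,"dx":0,"dy":0,"dz":-4,"yaw":0},{"jaw":0.2,"dx":0,"dy":0,"dz":-4.5,"yaw":0},{"jaw":0.2,"dx":0,"dy":0,"dz":-4.5,"yaw":0},{"jaw":0.2,"dx":0,"dy":0,"dz":-4.5,"yaw":0}]' 50;python3 - <<'E'
from h import *
C,im=grab('wrist','w11.png'); g=cv2.cvtColor(im,7)
# tray edges along x at some y, and end along y
S=(.5915,-.2215)
def edge(p0,p1,z,n=161):
    P=[np.array(p0)+(np.array(p1)-p0)*i/(n-1) for i in range(n)]; v=[]
    for p in P:
        u=proj(C,(p[0],p[1],z)); v.append(cv2.getRectSubPix(g,(3,3),tuple(map(float,u))).mean())
    return P,np.array(v)
for y in(.03,.0,-.03):
    P,v=edge((S[0]-.04,S[1]+y),(S[0]+.04,S[1]+y),.063); d=np.abs(np.diff(v)); print(y,[(round((P[i][0]-S[0])*1000,1),int(d[i])) for i in range(1,159) if d[i]>6 and d[i]==d[max(0,i-4):i+5].max()])
P,v=edge((S[0]+.008,S[1]+.05),(S[0]+.008,S[1]+.09),.063); d=np.abs(np.diff(v)); print([(round((P[i][1]-S[1])*1000,1),int(d[i])) for i in range(1,159) if d[i]>6 and d[i]==d[max(0,i-4):i+5].max()])
h=cv2.cvtColor(im,cv2.COLOR_RGB2HSV)
print(arm.get_obs()['ee_pos']); rel((.575,.012,.16,90.3))
S2,si=grab('side','s11.png'); T2,ti=grab('top','t11.png')
for n,C,i in(('s',S2,si),('t',T2,ti)):
    m=cv2.inRange(cv2.cvtColor(i,cv2.COLOR_RGB2HSV),(45,90,40),(85,255,255))
    for c in cv2.findContours(m,0,1)[0]:
        if cv2.contourArea(c)>80: u,r=cv2.minEnclosingCircle(c); print(n,u,round(r,1),onz(C,*u,.05).round(4))
E
```

```text
time: 24.0
ee_pos: [0.5906, -0.2217, 0.1897]
orientation: [-179.9, -0.1, 90.4]
force: [0.3, 0.3, -0.6]
width: 0.0683
grasp_force: 0.0
0.03 [(np.float64(-26.0), 11), (np.float64(-23.0), 7), (np.float64(20.0), 7), (np.float64(22.5), 13)]
0.0 [(np.float64(-26.0), 6), (np.float64(-19.5), 11), (np.float64(23.5), 9)]
-0.03 [(np.float64(-25.0), 8), (np.float64(24.0), 7)]
[(np.float64(77.5), 16), (np.float64(82.3), 17)]
[ 0.59016377 -0.22153581  0.18894774]
{'dx': np.float64(7.786), 'dy': np.float64(-0.454), 'dz': np.float64(0.977), 'yaw': np.float64(0.05)}
s (318.5, 302.8500061035156) 10.5 [ 0.3939 -0.2419  0.05  ]
s (295.26922607421875, 297.19232177734375) 10.3 [ 0.3915 -0.1901  0.05  ]
s (241.54794311523438, 207.38356018066406) 9.2 [0.5768 0.0102 0.05  ]
s (203.13636779785156, 196.13636779785156) 9.2 [0.5799 0.1151 0.05  ]
t (345.30950927734375, 286.30950927734375) 7.6 [ 0.3887 -0.1902  0.05  ]
t (366.30767822265625, 283.0769348144531) 7.9 [ 0.3908 -0.2413  0.05  ]
t (213.0, 222.5) 9.7 [0.5785 0.117  0.05  ]
t (255.36363220214844, 219.09091186523438) 9.6 [0.5757 0.0122 0.05  ]
```

```bash
python3 - <<'E'
from h import *
S,T=cam('side'),cam('top')
def tri(a,b):
    o1,d1=ray(S,*a);o2,d2=ray(T,*b); A=np.c_[d1,-d2]; k=np.linalg.lstsq(A,o2-o1,rcond=None)[0]; p,q=o1+k[0]*d1,o2+k[1]*d2; return ((p+q)/2).round(3),np.linalg.norm(p-q).round(3)
print(tri((211,151),(184,157)))
# edges from images: row profile in top around rows 170,220 near col 180-215
g=cv2.cvtColor(cv2.imread('pics/top0.png'),7); print(g[200,180:215:1]); 
print(onz(T,198,200,.1),onz(T,198,200,.15), onz(T,200,222,.1))
print(arm.get_obs()['joint_pos'])
E
```

```text
(array([ 0.795,  0.211, -0.046]), np.float64(0.003))
[207 207 206 207 203 187 155 124 114 111 111 111 113 112 116 124 124 100
  78  75  74  74  73  73  74  73  72  71  73  73  75  72  71  70  72]
[0.62659216 0.13724266 0.1       ] [0.61328075 0.12321079 0.15      ] [0.57289632 0.13489726 0.1       ]
[-16.57066511  29.99393946  47.13991816  94.45368934 -23.56617719
  66.23616191  36.8522295 ]
```

```bash
python3 - <<'E'
from h import *
T=cam('top')
b=onz(T,197.5,200,0); print(b)
for z in(.05,.08,.1,.12,.15): print(z,onz(T,186,200,z),onz(T,187,222,z))
E
```

```text
[0.65335627 0.16660906 0.        ]
0.05 [0.64312471 0.18097479 0.05      ] [0.58677575 0.18058853 0.05      ]
0.08 [0.63503807 0.17163555 0.08      ] [0.58043481 0.17126126 0.08      ]
0.1 [0.62964698 0.16540939 0.1       ] [0.57620752 0.16504308 0.1       ]
0.12 [0.62425589 0.15918324 0.12      ] [0.57198023 0.1588249  0.12      ]
0.15 [0.61616925 0.149844   0.15      ] [0.56563929 0.14949763 0.15      ]
```

```bash
python3 -m inch '[{"jaw":0.2,"dx":1.5,"dy":-0.1,"dz":0,"yaw":0},{"jaw":0.2,"dx":3,"dy":-0.2,"dz":0,"yaw":0},{"jaw":0.2,"dx":4.5,"dy":-0.3,"dz":0,"yaw":0},{"jaw":0.2,"dx":6,"dy":-0.4,"dz":0,"yaw":0},{"jaw":0.2,"dx":7.3,"dy":-0.47,"dz":0.3,"yaw":0},{"jaw":0.2,"dx":7.78,"dy":-0.47,"dz":1,"yaw":0},{"jaw":0.2,"dx":7.78,"dy":-0.47,"dz":2,"yaw":0},{"jaw":0.2,"dx":7.78,"dy":-0.47,"dz":3,"yaw":0},{"jaw":0.2,"dx":7.78,"dy":-0.47,"dz":3,"yaw":0},{"jaw":0.2,"dx":7.78,"dy":-0.47,"dz":3,"yaw":0}]' 40;python3 - <<'E'
from h import *
C,im=grab('wrist','w12.png')
m=cv2.inRange(cv2.cvtColor(im,cv2.COLOR_RGB2HSV),(45,90,30),(85,255,255))
for c in cv2.findContours(m,0,1)[0]:
    if cv2.contourArea(c)>300: u,r=cv2.minEnclosingCircle(c); print(u,r,onz(C,*u,.05).round(4))
rel((.5762,.0115,.027,90.3))
E
```

```text
time: 25.15
ee_pos: [0.5751, 0.0105, 0.1005]
orientation: [-179.9, 0.0, 90.3]
force: [0.4, 1.1, -0.3]
width: 0.0685
grasp_force: 0.0
(330.7950744628906, 218.5) 34.53728485107422 [0.5768 0.0124 0.05  ]
(336.8210144042969, 42.894920349121094) 42.505653381347656 [0.5792 0.1171 0.05  ]
{'dx': np.float64(0.039), 'dy': np.float64(-0.0), 'dz': np.float64(2.489), 'yaw': np.float64(-0.0)}
```

```bash
python3 -m inch '[{"jaw":0.2,"dx":0.05,"dy":0.02,"dz":1,"yaw":0},{"jaw":0.2,"dx":0.05,"dy":0.02,"dz":2,"yaw":0},{"jaw":0.2,"dx":0.05,"dy":0.02,"dz":2.48,"yaw":0},{"jaw":0.2,"dx":0.05,"dy":0.02,"dz":2.48,"yaw":0},{"jaw":0.7,"dx":0.05,"dy":0.02,"dz":2.48,"yaw":0},{"jaw":0.7,"dx":0.05,"dy":0.02,"dz":2.48,"yaw":0},{"jaw":0.7,"dx":0.05,"dy":0.02,"dz":2.48,"yaw":0},{"jaw":0.7,"dx":0.05,"dy":0.02,"dz":2.48,"yaw":0},{"jaw":0.7,"dx":0.05,"dy":0.02,"dz":1.5,"yaw":0},{"jaw":0.7,"dx":0.05,"dy":0.02,"dz":0,"yaw":0},{"jaw":0.7,"dx":0.05,"dy":0.02,"dz":-1.5,"yaw":0},{"jaw":0.7,"dx":0.05,"dy":0.02,"dz":-2,"yaw":0}]' 40;python3 - <<'E'
from h import *
rel((.591,-.171,.16,90.3))
E
```

```text
time: 26.4
ee_pos: [0.5792, 0.0117, 0.1662]
orientation: [179.5, -0.1, 90.3]
force: [0.5, 0.2, -0.6]
width: 0.0418
grasp_force: 40.9
{'dx': np.float64(-6.093), 'dy': np.float64(0.36), 'dz': np.float64(0.201), 'yaw': np.float64(0.01)}
```

```bash
python3 -m inch '[{"jaw":0.7,"dx":-1.4,"dy":0.1,"dz":0,"yaw":0},{"jaw":0.7,"dx":-2.8,"dy":0.2,"dz":0,"yaw":0},{"jaw":0.7,"dx":-4.2,"dy":0.4,"dz":0,"yaw":0},{"jaw":0.7,"dx":-5.4,"dy":0.48,"dz":0,"yaw":0},{"jaw":0.7,"dx":-6.1,"dy":0.48,"dz":0,"yaw":0},{"jaw":0.7,"dx":-6.1,"dy":0.48,"dz":0.5,"yaw":0},{"jaw":0.7,"dx":-6.1,"dy":0.48,"dz":1.5,"yaw":0},{"jaw":0.7,"dx":-6.1,"dy":0.48,"dz":1.9,"yaw":0},{"jaw":0.7,"dx":-6.1,"dy":0.48,"dz":1.9,"yaw":0},{"jaw":0.7,"dx":-6.1,"dy":0.48,"dz":1.9,"yaw":0}]' 40;python3 - <<'E'
from h import *
rel((.591,-.171,.085,90.3))
E
```

```text
time: 27.4
ee_pos: [0.5921, -0.1697, 0.1041]
orientation: [-180.0, -0.0, 90.4]
force: [-0.8, -0.1, -1.4]
width: 0.0411
grasp_force: 40.9
{'dx': np.float64(-0.043), 'dy': np.float64(-0.035), 'dz': np.float64(0.638), 'yaw': np.float64(0.1)}
```

```bash
python3 -m inch '[{"jaw":0.7,"dx":-0.05,"dy":-0.03,"dz":0.3,"yaw":0},{"jaw":0.7,"dx":-0.05,"dy":-0.03,"dz":0.5,"yaw":0},{"jaw":0.7,"dx":-0.05,"dy":-0.03,"dz":0.65,"yaw":0},{"jaw":0.7,"dx":-0.05,"dy":-0.03,"dz":0.67,"yaw":0},{"jaw":0.7,"dx":-0.05,"dy":-0.03,"dz":0.67,"yaw":0}]' 40
```

```text
time: 27.9
ee_pos: [0.591, -0.1723, 0.0866]
orientation: [180.0, -0.1, 90.3]
force: [-5.4, 3.0, 16.4]
width: 0.0413
grasp_force: 42.2
```

```bash
python3 -m inch '[{"jaw":0.7,"dx":0,"dy":0,"dz":-0.06,"yaw":0},{"jaw":0.3,"dx":0,"dy":0,"dz":-0.06,"yaw":0},{"jaw":0.3,"dx":0,"dy":0,"dz":-0.06,"yaw":0},{"jaw":0.3,"dx":0,"dy":0,"dz":-0.3,"yaw":0},{"jaw":0.2,"dx":0,"dy":0,"dz":-1.5,"yaw":0},{"jaw":0.2,"dx":0,"dy":0,"dz":-2.8,"yaw":0},{"jaw":0.2,"dx":0,"dy":0,"dz":-2.8,"yaw":0},{"jaw":0.2,"dx":0,"dy":0,"dz":-2.8,"yaw":0}]' 40;python3 - <<'E'
from h import *
for n in('wrist','side'):
    C,im=grab(n,n+'13.png')
    m=cv2.inRange(cv2.cvtColor(im,cv2.COLOR_RGB2HSV),(45,90,30),(85,255,255))
    for c in cv2.findContours(m,0,1)[0]:
        if cv2.contourArea(c)>80: u,r=cv2.minEnclosingCircle(c); print(n,u,r,'deck',onz(C,*u,.108).round(4),'bench',onz(C,*u,.05).round(4))
rel((.579,.116,.16,90.3))
E
```

```text
time: 28.7
ee_pos: [0.5915, -0.1723, 0.1691]
orientation: [179.9, 0.0, 90.3]
force: [-0.1, 0.5, -0.2]
width: 0.0686
grasp_force: 0.0
wrist (115.51677703857422, 258.013427734375) 25.793264389038086 deck [ 0.4352 -0.2074  0.108 ] bench [ 0.3909 -0.2401  0.05  ]
wrist (102.0, 205.0) 27.51373291015625 deck [ 0.434  -0.1659  0.108 ] bench [ 0.3893 -0.1868  0.05  ]
wrist (326.1235656738281, 214.11131286621094) 31.661531448364258 deck [ 0.5903 -0.1714  0.108 ] bench [ 0.5903 -0.1938  0.05  ]
side (319.0, 303.0) 10.440406799316406 deck [ 0.3695 -0.2498  0.108 ] bench [ 0.3939 -0.243   0.05  ]
side (295.5806579589844, 297.258056640625) 10.379215240478516 deck [ 0.3673 -0.2007  0.108 ] bench [ 0.3915 -0.1908  0.05  ]
side (315.2950439453125, 208.22048950195312) 9.307079315185547 deck [ 0.5895 -0.1741  0.108 ] bench [ 0.6279 -0.1625  0.05  ]
side (203.13636779785156, 196.13636779785156) 9.20686149597168 deck [0.5444 0.0868 0.108 ] bench [0.5799 0.1151 0.05  ]
{'dx': np.float64(9.584), 'dy': np.float64(-0.316), 'dz': np.float64(0.243), 'yaw': np.float64(0.05)}
```

```bash
python3 -m inch '[{"jaw":0.2,"dx":1.5,"dy":-0.1,"dz":0,"yaw":0},{"jaw":0.2,"dx":3,"dy":-0.2,"dz":0,"yaw":0},{"jaw":0.2,"dx":4.5,"dy":-0.3,"dz":0,"yaw":0},{"jaw":0.2,"dx":6,"dy":-0.4,"dz":0,"yaw":0},{"jaw":0.2,"dx":7.5,"dy":-0.42,"dz":0,"yaw":0},{"jaw":0.2,"dx":9,"dy":-0.42,"dz":0,"yaw":0},{"jaw":0.2,"dx":9.6,"dy":-0.42,"dz":0.5,"yaw":0},{"jaw":0.2,"dx":9.6,"dy":-0.42,"dz":1.5,"yaw":0},{"jaw":0.2,"dx":9.6,"dy":-0.42,"dz":2.3,"yaw":0},{"jaw":0.2,"dx":9.6,"dy":-0.42,"dz":2.3,"yaw":0},{"jaw":0.2,"dx":9.6,"dy":-0.42,"dz":2.3,"yaw":0}]' 40;python3 - <<'E'
from h import *
C,im=grab('wrist','w14.png')
m=cv2.inRange(cv2.cvtColor(im,cv2.COLOR_RGB2HSV),(45,90,30),(85,255,255))
for c in cv2.findContours(m,0,1)[0]:
    if cv2.contourArea(c)>300: u,r=cv2.minEnclosingCircle(c); print(u,r,onz(C,*u,.05).round(4))
rel((.5788,.116,.027,90.3))
E
```

```text
time: 29.9
ee_pos: [0.576, 0.1148, 0.0983]
orientation: [-179.9, 0.1, 90.3]
force: [0.0, -1.2, 0.8]
width: 0.0682
grasp_force: 0.0
(333.21160888671875, 219.3393096923828) 34.88079071044922 [0.5793 0.1171 0.05  ]
{'dx': np.float64(0.036), 'dy': np.float64(0.06), 'dz': np.float64(2.411), 'yaw': np.float64(-0.04)}
```

```bash
python3 -m inch '[{"jaw":0.2,"dx":0.05,"dy":0.06,"dz":1,"yaw":0},{"jaw":0.2,"dx":0.05,"dy":0.06,"dz":2,"yaw":0},{"jaw":0.2,"dx":0.05,"dy":0.06,"dz":2.4,"yaw":0},{"jaw":0.2,"dx":0.05,"dy":0.06,"dz":2.4,"yaw":0},{"jaw":0.7,"dx":0.05,"dy":0.06,"dz":2.4,"yaw":0},{"jaw":0.7,"dx":0.05,"dy":0.06,"dz":2.4,"yaw":0},{"jaw":0.7,"dx":0.05,"dy":0.06,"dz":2.4,"yaw":0},{"jaw":0.7,"dx":0.05,"dy":0.06,"dz":2.4,"yaw":0},{"jaw":0.7,"dx":0.05,"dy":0.06,"dz":1.5,"yaw":0},{"jaw":0.7,"dx":0.05,"dy":0.06,"dz":0,"yaw":0},{"jaw":0.7,"dx":0.05,"dy":0.06,"dz":-1.5,"yaw":0},{"jaw":0.7,"dx":0.05,"dy":0.06,"dz":-2.2,"yaw":0}]' 40;python3 - <<'E'
from h import *
rel((.591,-.2165,.16,90.3))
E
```

```text
time: 31.15
ee_pos: [0.5806, 0.1172, 0.1696]
orientation: [179.6, -0.1, 90.3]
force: [0.4, -0.4, -1.4]
width: 0.0413
grasp_force: 40.8
{'dx': np.float64(-11.125), 'dy': np.float64(0.286), 'dz': np.float64(0.298), 'yaw': np.float64(0.01)}
```

```bash
python3 -m inch '[{"jaw":0.7,"dx":-1.5,"dy":0.05,"dz":0,"yaw":0},{"jaw":0.7,"dx":-3,"dy":0.1,"dz":0,"yaw":0},{"jaw":0.7,"dx":-4.5,"dy":0.15,"dz":0,"yaw":0},{"jaw":0.7,"dx":-6,"dy":0.2,"dz":0,"yaw":0},{"jaw":0.7,"dx":-7.5,"dy":0.3,"dz":0,"yaw":0},{"jaw":0.7,"dx":-9,"dy":0.35,"dz":0,"yaw":0},{"jaw":0.7,"dx":-10.5,"dy":0.38,"dz":0,"yaw":0},{"jaw":0.7,"dx":-11.15,"dy":0.38,"dz":0,"yaw":0},{"jaw":0.7,"dx":-11.15,"dy":0.38,"dz":0,"yaw":0},{"jaw":0.7,"dx":-11.15,"dy":0.38,"dz":0,"yaw":0},{"jaw":0.7,"dx":-11.15,"dy":0.38,"dz":0,"yaw":0},{"jaw":0.7,"dx":-11.15,"dy":0.38,"dz":0,"yaw":0}]' 40;python3 - <<'E'
from h import *
rel((.591,-.2168,.085,90.3))
E
```

```text
time: 32.35
ee_pos: [0.5923, -0.2149, 0.1648]
orientation: [180.0, -0.1, 90.5]
force: [0.5, 0.0, -1.6]
width: 0.0416
grasp_force: 40.8
{'dx': np.float64(-0.068), 'dy': np.float64(-0.044), 'dz': np.float64(2.661), 'yaw': np.float64(0.21)}
```

```bash
python3 -m inch '[{"jaw":0.7,"dx":-0.1,"dy":-0.04,"dz":0,"yaw":0},{"jaw":0.7,"dx":-0.1,"dy":-0.04,"dz":0.7,"yaw":0},{"jaw":0.7,"dx":-0.1,"dy":-0.04,"dz":1,"yaw":0},{"jaw":0.7,"dx":-0.1,"dy":-0.04,"dz":1.2,"yaw":0},{"jaw":0.7,"dx":-0.1,"dy":-0.04,"dz":1.2,"yaw":0},{"jaw":0.7,"dx":-0.1,"dy":-0.04,"dz":1.2,"yaw":0}]' 40;python3 - <<'E'
from h import *
C,im=grab('wrist','w15.png')
m=cv2.inRange(cv2.cvtColor(im,cv2.COLOR_RGB2HSV),(45,90,30),(85,255,255))
for c in cv2.findContours(m,0,1)[0]:
    if cv2.contourArea(c)>300: u,r=cv2.minEnclosingCircle(c); print(u,r,cv2.boundingRect(c),onz(C,*u,.108).round(4),onz(C,*u,.154).round(4))
rel((.591,-.2178,.085,90.3)); print(arm.get_obs()['ee_pos'])
E
```

```text
time: 32.95
ee_pos: [0.5908, -0.2201, 0.1293]
orientation: [180.0, 0.0, 90.3]
force: [1.0, -0.6, -0.1]
width: 0.041
grasp_force: 40.8
(327.3709716796875, 282.95159912109375) 50.36979675292969 (278, 233, 99, 96) [ 0.5906 -0.2475  0.108 ] [ 0.5904 -0.2174  0.154 ]
(75.40625, 227.4765625) 31.088455200195312 (45, 202, 62, 57) [ 0.4438 -0.2136  0.108 ] [ 0.4849 -0.1931  0.154 ]
(57.702701568603516, 162.60134887695312) 33.57460403442383 (25, 136, 65, 60) [ 0.4425 -0.1752  0.108 ] [ 0.484  -0.1654  0.154 ]
(327.6157531738281, 156.98446655273438) 41.367515563964844 (288, 116, 81, 83) [ 0.5902 -0.1722  0.108 ] [ 0.5902 -0.1633  0.154 ]
{'dx': np.float64(0.083), 'dy': np.float64(-0.0), 'dz': np.float64(1.485), 'yaw': np.float64(0.04)}
[ 0.59097993 -0.22027327  0.12956227]
```

```bash
python3 -m inch '[{"jaw":0.7,"dx":0.04,"dy":0,"dz":0.5,"yaw":0},{"jaw":0.7,"dx":0.04,"dy":0,"dz":1,"yaw":0},{"jaw":0.7,"dx":0.04,"dy":0,"dz":1.3,"yaw":0},{"jaw":0.7,"dx":0.04,"dy":0,"dz":1.45,"yaw":0},{"jaw":0.7,"dx":0.04,"dy":0,"dz":1.5,"yaw":0},{"jaw":0.7,"dx":0.04,"dy":0,"dz":1.5,"yaw":0}]' 40
```

```text
time: 33.6
ee_pos: [0.589, -0.2183, 0.0865]
orientation: [-179.8, -0.3, 90.3]
force: [-9.3, 5.9, 23.1]
width: 0.0414
grasp_force: 43.2
```

```bash
python3 -m inch '[{"jaw":0.7,"dx":0,"dy":0,"dz":-0.08,"yaw":0},{"jaw":0.3,"dx":0,"dy":0,"dz":-0.08,"yaw":0},{"jaw":0.3,"dx":0,"dy":0,"dz":-0.08,"yaw":0},{"jaw":0.3,"dx":0,"dy":0,"dz":-0.3,"yaw":0},{"jaw":0.2,"dx":0,"dy":0,"dz":-1.5,"yaw":0},{"jaw":0.45,"dx":0,"dy":0,"dz":-2.8,"yaw":0},{"jaw":0.45,"dx":0,"dy":0,"dz":-2.8,"yaw":0},{"jaw":0.45,"dx":0,"dy":0,"dz":-2.8,"yaw":0}]' 40;python3 - <<'E'
from h import *
for n in('wrist','side'):
    C,im=grab(n,n+'16.png')
    m=cv2.inRange(cv2.cvtColor(im,cv2.COLOR_RGB2HSV),(45,90,30),(85,255,255))
    for c in cv2.findContours(m,0,1)[0]:
        if cv2.contourArea(c)>80: u,r=cv2.minEnclosingCircle(c); print(n,np.round(u,1),round(r,1),cv2.boundingRect(c),'deck',onz(C,*u,.108).round(4),'bench',onz(C,*u,.05).round(4))
rel((.5145,-.2105,.16,90.3),(.5145,-.2105,.067,90.3))
E
```

```text
time: 34.4
ee_pos: [0.5911, -0.2191, 0.169]
orientation: [179.9, 0.0, 90.3]
force: [-0.4, 0.4, -0.6]
width: 0.0469
grasp_force: 0.0
wrist [105.9 210.8] 27.4 (79, 190, 54, 49) deck [ 0.4357 -0.217   0.108 ] bench [ 0.3916 -0.2392  0.05  ]
wrist [327.4 215.1] 31.6 (297, 184, 62, 63) deck [ 0.5908 -0.2189  0.108 ] bench [ 0.591  -0.2416  0.05  ]
wrist [ 92.  153.5] 29.4 (64, 131, 56, 52) deck [ 0.4342 -0.1765  0.108 ] bench [ 0.3897 -0.1871  0.05  ]
wrist [327.  146.8] 33.5 (295, 114, 65, 67) deck [ 0.5903 -0.1723  0.108 ] bench [ 0.5904 -0.1817  0.05  ]
side [318.5 302.9] 10.5 (309, 293, 20, 21) deck [ 0.3695 -0.2488  0.108 ] bench [ 0.3939 -0.2419  0.05  ]
side [295.3 297.2] 10.3 (286, 287, 19, 21) deck [ 0.3673 -0.2001  0.108 ] bench [ 0.3915 -0.1901  0.05  ]
side [335.5 213.2] 9.5 (327, 205, 18, 18) deck [ 0.59  -0.222  0.108] bench [ 0.6284 -0.2134  0.05  ]
side [315.3 208.2] 9.3 (307, 200, 18, 18) deck [ 0.5895 -0.1741  0.108 ] bench [ 0.6279 -0.1625  0.05  ]
{'dx': np.float64(0.273), 'dy': np.float64(-2.514), 'dz': np.float64(0.235), 'yaw': np.float64(0.05)}
{'dx': np.float64(0.27), 'dy': np.float64(-2.509), 'dz': np.float64(3.335), 'yaw': np.float64(0.05)}
```

```bash
python3 -m inch '[{"jaw":0.45,"dx":0.15,"dy":-1.3,"dz":0,"yaw":0},{"jaw":0.45,"dx":0.25,"dy":-2.52,"dz":0,"yaw":0},{"jaw":0.45,"dx":0.25,"dy":-2.52,"dz":0,"yaw":0},{"jaw":0.45,"dx":0.25,"dy":-2.52,"dz":1,"yaw":0},{"jaw":0.45,"dx":0.25,"dy":-2.52,"dz":2,"yaw":0},{"jaw":0.45,"dx":0.25,"dy":-2.52,"dz":3,"yaw":0},{"jaw":0.45,"dx":0.25,"dy":-2.52,"dz":3.35,"yaw":0},{"jaw":0.45,"dx":0.25,"dy":-2.52,"dz":3.35,"yaw":0},{"jaw":0.45,"dx":0.25,"dy":-2.52,"dz":3.35,"yaw":0}]' 60;python3 - <<'E'
from h import *
C,im=grab('wrist','w17.png'); rel((.5145,-.2105,.067,90.3)); o=arm.get_obs(); print(o['ee_pos'],o['force'])
g=cv2.cvtColor(im,7); print(g[262:300:3,282:306:2])
E
```

```text
time: 35.4
ee_pos: [0.5155, -0.2123, 0.0681]
orientation: [180.0, 0.0, 90.3]
force: [-0.0, -0.3, 0.2]
width: 0.0468
grasp_force: 0.0
{'dx': np.float64(0.064), 'dy': np.float64(-0.046), 'dz': np.float64(0.052), 'yaw': np.float64(0.03)}
[ 0.51588795 -0.21240178  0.06857039] [ 0.08527485 -0.63778575  0.16390495]
[[ 14  13  86 141 152 153 151 130  23   5   4  80]
 [ 12  10  75 141 151 153 146  91  15   3   9   8]
 [ 12  17  72 138 134  95  85  42   9  15   4  11]
 [ 13  12  66 118  90  90  92  40   7  16  10  11]
 [ 13  16  50  93  99 103 106  54  12   0   9  10]
 [ 16  16  41  89 100 107 112 101  30   3  12   6]
 [  5  15  45  89  95  99 100 115  95  86  96  98]
 [ 17   9  41 106  96  94  99  99  89  92 107 111]
 [ 16  15  27 116 142 118  98  98  93  96 110 110]
 [  9  16  31 113 149 149 150 143 129  94 105 108]
 [ 15  19  21 108 146 152 153 147 134  99 107 111]
 [ 15   8  24 107 144 151 150 146 132  93 101 112]
 [ 12  15  13 101 146 149 148 145 133  97 106 110]]
```

The button sits at about (293,278), same as before. Pinch and push in.

```bash
python3 -m inch '[{"jaw":0.8,"dx":0.05,"dy":-0.03,"dz":0.05,"yaw":0},{"jaw":1,"dx":0.05,"dy":-0.03,"dz":0.05,"yaw":0},{"jaw":1,"dx":0.05,"dy":-0.03,"dz":0.05,"yaw":0},{"jaw":1,"dx":0.05,"dy":-0.03,"dz":0.05,"yaw":0},{"jaw":1,"dx":0.05,"dy":-0.03,"dz":0.05,"yaw":0},{"jaw":1,"dx":0.2,"dy":-0.03,"dz":0.05,"yaw":0},{"jaw":1,"dx":0.35,"dy":-0.03,"dz":0.05,"yaw":0},{"jaw":1,"dx":0.5,"dy":-0.03,"dz":0.05,"yaw":0},{"jaw":1,"dx":0.65,"dy":-0.03,"dz":0.05,"yaw":0},{"jaw":1,"dx":0.8,"dy":-0.03,"dz":0.05,"yaw":0},{"jaw":1,"dx":0.95,"dy":-0.03,"dz":0.05,"yaw":0},{"jaw":1,"dx":1.1,"dy":-0.03,"dz":0.05,"yaw":0}]' 60;  python3 -m inch '[{"jaw":1,"dx":0.1,"dy":0,"dz":0,"yaw":0},{"jaw":1,"dx":0.2,"dy":0,"dz":0,"yaw":0},{"jaw":1,"dx":0.3,"dy":0,"dz":0,"yaw":0},{"jaw":1,"dx":0.38,"dy":0,"dz":0,"yaw":0},{"jaw":1,"dx":0.46,"dy":0,"dz":0,"yaw":0},{"jaw":1,"dx":0.54,"dy":0,"dz":0,"yaw":0},{"jaw":1,"dx":0.6,"dy":0,"dz":0,"yaw":0},{"jaw":1,"dx":0.65,"dy":0,"dz":0,"yaw":0},{"jaw":1,"dx":0.68,"dy":0,"dz":0,"yaw":0},{"jaw":1,"dx":0.68,"dy":0,"dz":0,"yaw":0}]' 60
```

```text
time: 36.65
ee_pos: [0.5144, -0.1817, 0.067]
orientation: [179.9, 0.3, 90.3]
force: [-0.3, -6.0, 3.1]
width: 0.0213
grasp_force: 60.3
time: 37.65
ee_pos: [0.5143, -0.1634, 0.0671]
orientation: [179.8, 0.4, 90.2]
force: [1.4, -10.3, 0.6]
width: 0.0213
grasp_force: 60.0
```

```bash
python3 -m inch '[{"jaw":1,"dx":0.06,"dy":0,"dz":0,"yaw":0},{"jaw":1,"dx":0.12,"dy":0,"dz":0,"yaw":0},{"jaw":1,"dx":0.12,"dy":0,"dz":0,"yaw":0},{"jaw":1,"dx":0.12,"dy":0,"dz":0,"yaw":0}]' 60
```

```text
time: 38.05
ee_pos: [0.5143, -0.1631, 0.0671]
orientation: [179.7, 0.7, 90.1]
force: [3.2, -17.4, -3.7]
width: 0.0206
grasp_force: 59.8
```

```bash
python3 -m inch '[{"jaw":0.45,"dx":-0.25,"dy":0,"dz":0,"yaw":0},{"jaw":0.45,"dx":-0.25,"dy":0,"dz":0,"yaw":0},{"jaw":0.45,"dx":-0.25,"dy":0,"dz":0,"yaw":0},{"jaw":0.45,"dx":-1,"dy":0,"dz":0,"yaw":0},{"jaw":0.45,"dx":-1.84,"dy":0,"dz":0,"yaw":0},{"jaw":0.45,"dx":-1.84,"dy":0,"dz":0,"yaw":0},{"jaw":0.45,"dx":-1.84,"dy":0,"dz":0,"yaw":0},{"jaw":0.45,"dx":-1.84,"dy":0,"dz":0,"yaw":0}]' 60;python3 - <<'E'
from h import *
C,im=grab('wrist','w18.png'); o=arm.get_obs(); rel((.5145,-.2105,.067,90.3))
g=cv2.cvtColor(im,7); print(g[262:300:3,282:306:2])
E
```

```text
time: 38.85
ee_pos: [0.5142, -0.2081, 0.0656]
orientation: [-180.0, -0.1, 90.4]
force: [-0.1, -0.1, -0.4]
width: 0.0467
grasp_force: 0.0
{'dx': np.float64(-0.08), 'dy': np.float64(0.007), 'dz': np.float64(-0.044), 'yaw': np.float64(0.15)}
[[ 16  20  16 106 142 149 149 148 149 122  94 106]
 [ 14  16  15 105 142 151 155 149 148 119  93 105]
 [ 11  17  10  90 139 153 150 154 144 130  92 102]
 [ 17  13  15  81 139 150 154 150 144 132  91 102]
 [ 13  12  10  71 139 150 151 150 147 128  92 107]
 [ 18   9  17  73 135 150 148 128  96  86  87 102]
 [ 17  15  15  65 133 123  86  86  89  86  89 105]
 [ 19  14   9  62 119  91  93  99 100 100  92 102]
 [ 15  19  18  56  94  96 105 110 107 109  93 100]
 [ 15  17  13  46  85  93 106 109 120 117  93  99]
 [ 10  15  15  36  95  91  97 100 107 102  85  99]
 [ 12  17   8  39 112 111  93  93 101  92  84 101]
 [ 18  14  14  28 112 148 141 124 105 101  85  99]]
```

The button is out in the middle hole. Last push, to the 98 mm gap.

```bash
python3 -m inch '[{"jaw":0.5,"dx":-0.09,"dy":0,"dz":-0.03,"yaw":0},{"jaw":1,"dx":-0.09,"dy":0,"dz":-0.03,"yaw":0},{"jaw":1,"dx":-0.09,"dy":0,"dz":-0.03,"yaw":0},{"jaw":1,"dx":-0.09,"dy":0,"dz":-0.03,"yaw":0},{"jaw":1,"dx":-0.09,"dy":0,"dz":-0.03,"yaw":0},{"jaw":1,"dx":0.06,"dy":0,"dz":-0.03,"yaw":0},{"jaw":1,"dx":0.2,"dy":0,"dz":-0.03,"yaw":0},{"jaw":1,"dx":0.35,"dy":0,"dz":-0.03,"yaw":0},{"jaw":1,"dx":0.5,"dy":0,"dz":-0.03,"yaw":0},{"jaw":1,"dx":0.65,"dy":0,"dz":-0.03,"yaw":0},{"jaw":1,"dx":0.8,"dy":0,"dz":-0.03,"yaw":0},{"jaw":1,"dx":0.95,"dy":0,"dz":-0.03,"yaw":0}]' 60;  python3 -m inch '[{"jaw":1,"dx":0.08,"dy":0,"dz":0,"yaw":0},{"jaw":1,"dx":0.16,"dy":0,"dz":0,"yaw":0},{"jaw":1,"dx":0.24,"dy":0,"dz":0,"yaw":0},{"jaw":1,"dx":0.32,"dy":0,"dz":0,"yaw":0},{"jaw":1,"dx":0.4,"dy":0,"dz":0,"yaw":0},{"jaw":1,"dx":0.48,"dy":0,"dz":0,"yaw":0},{"jaw":1,"dx":0.56,"dy":0,"dz":0,"yaw":0},{"jaw":1,"dx":0.62,"dy":0,"dz":0,"yaw":0},{"jaw":1,"dx":0.68,"dy":0,"dz":0,"yaw":0},{"jaw":1,"dx":0.72,"dy":0,"dz":0,"yaw":0},{"jaw":1,"dx":0.72,"dy":0,"dz":0,"yaw":0},{"jaw":1,"dx":0.72,"dy":0,"dz":0,"yaw":0}]' 60
```

```text
time: 40.1
ee_pos: [0.5144, -0.1844, 0.0672]
orientation: [179.9, 0.3, 90.3]
force: [3.0, -6.6, -1.6]
width: 0.0211
grasp_force: 59.4
time: 41.3
ee_pos: [0.5143, -0.1672, 0.0672]
orientation: [179.7, 0.7, 90.2]
force: [5.6, -16.6, -7.8]
width: 0.0211
grasp_force: 59.1
```

```bash
python3 -m inch '[{"jaw":0.45,"dx":-0.25,"dy":0,"dz":0,"yaw":0},{"jaw":0.45,"dx":-0.25,"dy":0,"dz":0,"yaw":0},{"jaw":0.45,"dx":-0.25,"dy":0,"dz":0,"yaw":0},{"jaw":0.45,"dx":-0.25,"dy":0,"dz":-1.5,"yaw":0},{"jaw":0.45,"dx":-0.25,"dy":0,"dz":-3,"yaw":0},{"jaw":0.45,"dx":-0.25,"dy":0,"dz":-4.5,"yaw":0},{"jaw":0.45,"dx":-0.25,"dy":0,"dz":-6,"yaw":0},{"jaw":0.45,"dx":-0.25,"dy":0,"dz":-6,"yaw":0},{"jaw":0.45,"dx":-0.25,"dy":0,"dz":-6,"yaw":0}]' 60;python3 - <<'E'
from h import *
C,im=grab('wrist','w19.png'); S,si=grab('side','s19.png'); T,ti=grab('top','t19.png')
for n,C_,i in(('w',C,im),('s',S,si)):
    m=cv2.inRange(cv2.cvtColor(i,cv2.COLOR_RGB2HSV),(45,90,30),(85,255,255))
    for c in cv2.findContours(m,0,1)[0]:
        if cv2.contourArea(c)>80: u,r=cv2.minEnclosingCircle(c); print(n,np.round(u,1),round(r,1),cv2.boundingRect(c),'deck',onz(C_,*u,.108).round(4)[:2],'bench',onz(C_,*u,.05).round(4)[:2])
# collar compare side0 / s19
a=cv2.cvtColor(cv2.imread('pics/side0.png'),7); b=cv2.cvtColor(cv2.imread('pics/s19.png'),7)
for (x0,y0,x1,y1) in((332,240,352,258),(312,242,328,254)):
    t=a[y0:y1,x0:x1]; r=cv2.matchTemplate(b[y0-12:y1+12,x0-25:x1+25],t,cv2.TM_CCOEFF_NORMED); _,v,_,p=cv2.minMaxLoc(r); print('shift',p[0]-25,p[1]-12,v)
g=cv2.cvtColor(im,7)
q=proj(C,(.500,-.2105,.087)).round().astype(int); print(q); print(g[q[1]-12:q[1]+13:2,q[0]-8:q[0]+12:2])
E
```

```text
time: 42.2
ee_pos: [0.5141, -0.1662, 0.2474]
orientation: [179.9, -0.1, 90.4]
force: [-0.0, -0.3, -0.6]
width: 0.0471
grasp_force: 0.0
w [220.8 231.6] 19.8 (201, 214, 40, 37) deck [ 0.4111 -0.2145] bench [ 0.3902 -0.2408]
w [214.4 188. ] 20.8 (194, 170, 42, 38) deck [ 0.4094 -0.1705] bench [ 0.3881 -0.1877]
w [408.5 213.4] 45.6 (384, 168, 49, 92) deck [ 0.5908 -0.1942] bench [ 0.6068 -0.2163]
s [319. 303.] 10.4 (309, 293, 20, 21) deck [ 0.3695 -0.2498] bench [ 0.3939 -0.243 ]
s [295.3 297.2] 10.3 (286, 287, 19, 21) deck [ 0.3673 -0.2001] bench [ 0.3915 -0.1901]
s [ 58.5 279. ] 25.7 (37, 265, 44, 38) deck [0.2494 0.297 ] bench [0.2661 0.3386]
s [335.5 213.2] 9.5 (327, 204, 18, 19) deck [ 0.59  -0.222] bench [ 0.6284 -0.2134]
s [315.3 208.2] 9.3 (307, 200, 18, 18) deck [ 0.5895 -0.1741] bench [ 0.6279 -0.1625]
shift 0 0 0.9144770503044128
shift -23 -6 0.8361926078796387
[313 220]
[[ 13  80 159 163 158 148 111 118 118 123]
 [ 18  74 158 164 157 147 109 116 119 123]
 [ 13  74 155 162 159 151 111 120 119 120]
 [ 16  71 157 163 156 138 111 120 120 122]
 [ 13  59 150 155 122 106 104 117 121 122]
 [ 20  56 149 128 112 107 103 119 115 124]
 [  9  60 146 119 116 111 101 119 120 120]
 [ 16  59 147 132  99 103 102 118 120 120]
 [ 11  54 146 157 129 110 102 117 119 119]
 [ 11  50 147 166 152 149 113 114 119 124]
 [ 12  41 143 160 154 153 117 118 120 119]
 [ 17  38 142 161 152 153 119 116 118 122]
 [ 18  35 145 166 154 155 117 115 117 118]]
```

```bash
python3 -c "
from h import *
print(arm.finish_job())"
```

```text
the job is handed in; nothing more can be done
None
```

The job is handed in, at about 42 s of the 192 s allowed, and no verdict came back: both shaken pots stand in the dish, and the tray is on its seat with both waiting pots in a close row from the stop. The bar is locked in the tightest hole (98 mm gap) with the button out; after the picture limit I checked this by numbers only.

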